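Turn the settled cement tin on its head, then stand it in its foot

ROBOT

A 6-joint arm with a two-finger parallel gripper is mounted at the origin on a cart in front of the work surface, level with it; the furniture and walls round the work are solid. World frame = base frame: x ahead of the robot, y to its left, z up, the work surface at z = 0. Lengths are in m, angles in rad, forces in N, time in s.
With the tool pointing down it reaches from about 0.4 to 0.825 m from the base axis. Payload 7 kg.
Tool frame: the origin (TCP) lies on the centre line of the jaws, within the pads' length; the fingertips stand 19 mm ahead of it and the grasp point (between the pads) is the TCP; z points along the fingers, y is the line along which they close (so a half turn about z gives the same grasp; the last joint's range is limited). The gripper opens to 88 mm and grips with 3 to 60 N. Pads are 19 mm wide; open, the fingers measure 130 mm over their backs; the gripper's body (78 mm by 193 mm) begins 47 mm behind the grasp point.
Start: joints at [1.537, 0.359, 0.012, 0, -1.224, -0.288], TCP at [0.213, 0.64, 0.246] pointing down, gripper open.
Joint ranges: [-3.07, 3.07], [-1.43, 2.12], [-1.02, 1.25], [-3.03, 1.67], [-3.05, -0], [-3.03, 3.03]. Speed limits (rad/s): [2.39, 2.39, 3.01, 3.14, 3.14, 3.14].

INTERFACE

Orientations are given as [roll, pitch, yaw] about the fixed x, y, z axes, in that order (R = Rz(yaw) Ry(pitch) Rx(roll)).
In Python, from station import arm, imaging, models gives the robot as it stands.
- The arm moves only by the tool play_rows, never from a script. Its arguments are lists of equal length, an entry for each row: "travel": the shift along the tool's x, y, z in units of 25 mm (1.0 is 25 mm), a list of three; "twist": the turn about the tool's z in units of 0.15 rad (1.0 is 0.15 rad). A call has 1 to 8 rows; each row shifts and turns the commanded pose from where the row before left it, along the tool's axes as they then stand; what a row does not reach is not made up. A row lasts 1/8 s, in which the tool goes at most 62.5 mm and 10.7 degrees, less where a joint would pass 70% of its speed; a pose out of reach is approached as far as the arm can. A call with a number of a shift or a turn outside -1 to 1 is refused whole. A call with a gripper value outside its range is refused whole. "fingers" is the opening, from 0 (shut) to 1 (fully open), set as the call begins (left out, the last holds). The fingers move at their own pace and stop on an object; "newtons" is the grip in N (left out, the last holds). Time passes only in rows, so rows that do not move let the fingers close. It gives the time, the measured TCP pose, the force, the opening and the grip force at its end, in the units of the state.
- arm.get_state(): the state, without advancing time (a new reading comes with each control period).
- imaging.grab_frame(name): name is "scene" or "top" or "wrist"; returns a dict with "pixels" (384x512x3 uint8, red, green, blue), "fx", "fy", "cx", "cy" (pixels), "R" (3x3) and "t" (3): a world point X has camera coordinates R X + t; the wrist camera has in their place "T_tool_cam" (4x4, takes a point from camera to tool coordinates, whose origin is the TCP and whose axes are the flange's). Camera axes: x right, y down, z forward; pixel columns grow to the right and rows downward; lengths in m; the calibration is good to about 2 mm. The wrist camera is an equidistant fisheye: a pixel r from the principal point sees the ray r / f radians off the axis. A picture is of the moment at which its call begins: read the wrist's pose just before it. There is no depth.
- arm.job_done(): hands the job in; it is judged then, once.
Trained networks look in the newest picture that a camera, given by its name, has taken for a name from the list of things; names that differ only in an ending like _2 or _b are one class to them, and where a whole thing is asked for, a point or a joint stands for the part that bears it (a point fixed in the world has none). Each returns a list of dicts, best first, with "confidence" (0 to 1); they miss things now and then, are a little off and sometimes report something else, mostly with a low value. They report only what shows in the picture. A call takes as long as a camera call.
- models.boxes_of(name, camera): "extent" ([centre column, centre row, width, height] in pixels, round what is visible of it).
- models.silhouettes(name, camera): "pixels" (384x512 bool, what is visible of it) and "extent" ([centre column, centre row, width, height] in pixels, round what is visible of it).
The state is a dict: "t": time; "q": joint angles; "qd": joint speeds; "joint_efforts": joint torques, N m; "eef_pos": TCP position; "ee_rot": TCP orientation; "force": force on the tool from outside, world axes, zero at the start; "moment": the same for the moment, N m; "width": finger opening in m; "gripper_force": force on a finger pad.
Only numpy, scipy, OpenCV 4.12 (cv2) and the standard library are available. Lean on these libraries where they do the work, as an engineer would, in place of code of your own. Each camera call takes 0.05 s, during which the arm holds its last target. There are 200 camera calls.

TASK

The contact cement in the closed tin has settled. Turn the tin over and stand it upside down on its cap on the bare counter, let go and leave it like that for a good two seconds, then turn it the right way up again and set it down upright in the well of its round wooden foot. Handle it gently, never dropping it, and leave the other things on the counter where they are.

Things in the scene. Friction and masses are not known exactly. Their poses are not given: they have to be found in the camera images.
- cement_tin: the closed cement tin: yellow round body 62 mm in diameter, 70 mm high (its shoulder bends in at the top), and on it a fixed, flat black cap 44 mm in diameter, 14 mm high: 84 mm in all; 0.15 to 0.3 kg, rigid. Origin: centre of its underside; z axis towards the cap. Starts upright on the counter, left or right of the middle. Laid on its side (axis 31 mm up) it stays put if let go without a push.
- tin_foot: the tin's foot: a turned wooden disc, 112 mm in diameter, 24 mm high, which does not shift; on the other side of the middle from the tin. In its top is a round well 66 mm in diameter (2 mm of play all round the tin), its floor 8 mm above the counter, so 16 mm deep, its rim bevelled 3 mm wide and 4 mm deep. Origin: centre of its underside; z up.
- bare_middle (a point): a point on the counter, in the middle between tin and foot: the counter round it is bare for at least 65 mm to the left and right (y) and 75 mm to the front and back (x): room to lay the tin down, regrip it and stand it on its cap
- foot_floor (a point): the centre of the floor of the foot's well, where the centre of the tin's underside must come to rest
- leather_sole: bystander: a tan leather sole, 80 x 270 x 6 mm, flat in front of the work, origin at the centre of its underside
- heel_block_0: bystander: a black rubber heel block, 56 x 54 x 12 mm, on the left near the front edge, origin at the centre of its underside
- heel_block_1: bystander: the other black heel block, 56 x 54 x 12 mm, on the right near the front edge
- polish_tin_1: bystander: a flat round polish tin, 68 mm in diameter, 22 mm high, behind the middle
- cobbler_hammer: bystander: a hammer lying at the back right, 72 x 230 x 30 mm
- small_bowl: bystander: a small dark bowl, 96 mm in diameter, 46 mm high, at the back left
- order_pad: bystander: an orange order pad, 150 x 105 x 13 mm, on the far right

How it is judged:
By the outcome, as a careful person would: the job done as asked, in the order asked, and still so for the second after the job is handed in, with the robot touching nothing.
It also fails if it takes over 72 s, if anything falls off the work surface, if the arm or the gripper's body presses on something with over 40 N, if the wrist force passes 120 N, or if a joint passes its speed limit or range.

## Working session

There is one attempt and no reset: what is moved stays moved. The work goes in short steps, Python scripts to look and compute and a tool call to move; the robot and the scene stay as the last step left them, time stands still between calls to the robot, and variables do not carry over. Pictures are saved under pics/ and viewed, at most 10 in all, crops included, and the job is handed in when it is done.

Besides the shell and the picture viewer there is one more tool, called after "Request:" as a command line: name --pt "numbers of a row" for each row, then --argument value for the rest. play_rows: Moves the arm, as the interface text tells. Shifts and turns lie within -1 to 1; 1 stands for 25 mm of shift or 0.15 rad of turn. Its arguments: {"type":"object","properties":{"travel":{"type":"array","items":{"type":"array","items":{"type":"number"}}},"twist":{"type":"array","items":{"type":"number"}},"fingers":{"type":"number"},"newtons":{"type":"number"}},"required":["travel","twist"]}

```bash
mkdir -p pics
cat > h.py <<'E'
import numpy as np, cv2
from station import arm, imaging, models
from scipy.spatial.transform import Rotation as Ro
def ray(f,u,v):
    R=np.array(f["R"]);t=np.array(f["t"])
    return -R.T@t, R.T@np.array([(u-f["cx"])/f["fx"],(v-f["cy"])/f["fy"],1])
def at(f,u,v,z):
    o,d=ray(f,u,v); return o+d*(z-o[2])/d[2]
def proj(f,X):
    c=np.array(f["R"])@np.array(X)+np.array(f["t"]); return np.array([f["fx"]*c[0]/c[2]+f["cx"],f["fy"]*c[1]/c[2]+f["cy"]])
E
python3 - <<'E'
from h import *
s=arm.get_state(); print({k:np.round(s[k],3) for k in("t","q","eef_pos","ee_rot","width","force")})
ims=[]
for c in("scene","top"):
    f=imaging.grab_frame(c); ims.append(f["pixels"])
    print(c,"cam at",np.round(ray(f,0,0)[0],3))
    for n in("cement_tin","tin_foot","polish_tin_1","leather_sole"):
        for b in models.boxes_of(n,c)[:2]:
            e=b["extent"]; print(n,round(b["confidence"],2),np.round(e),np.round(at(f,e[0],e[1],0.02),3))
    cv2.imwrite(f"pics/{c}0.png",ims[-1][:,:,::-1])
E
```

```text
{'t': np.float64(0.0), 'q': array([ 1.537,  0.359,  0.011, -0.   , -1.224, -0.288]), 'eef_pos': array([0.213, 0.64 , 0.245]), 'ee_rot': array([ 3.14 , -0.   , -0.322]), 'width': np.float64(0.088), 'force': array([ 0.398,  0.484, -1.13 ])}
scene cam at [-0.526 -0.687  0.896]
cement_tin 0.89 [295. 202.  22.  30.] [ 0.652 -0.175  0.02 ]
tin_foot 0.92 [188. 194.  29.  20.] [0.515 0.151 0.02 ]
polish_tin_1 0.5 [251. 176.  21.  12.] [0.719 0.027 0.02 ]
leather_sole 0.92 [202. 232.  88.  23.] [ 0.373 -0.007  0.02 ]
top cam at [ 0.426 -0.054  1.329]
cement_tin 0.85 [305. 178.  19.  24.] [ 0.621 -0.19   0.02 ]
tin_foot 0.91 [184. 205.  35.  38.] [0.538 0.179 0.02 ]
polish_tin_1 0.85 [231. 148.  20.  18.] [0.715 0.037 0.02 ]
leather_sole 0.61 [235. 250.  78.  51.] [0.401 0.023 0.02 ]
```

View pics/top0.png

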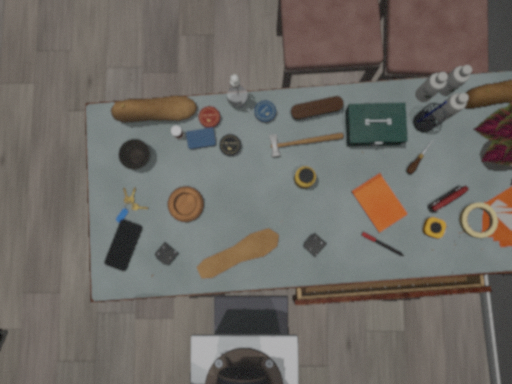

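View pics/scene0.png

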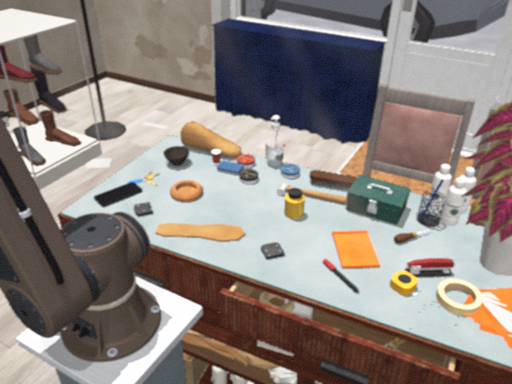

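Request:
play_rows --pt "0 0 0" --pt "0 0 0" --pt "0 0 0" --pt "0.5 1 0" --pt "0.5 1 0" --pt "0.5 1 0" --pt "0.5 1 0" --pt "0.5 1 0" --twist '[-1,-1,-0.147,0,0,0,0,0]'

```text
t: 1.5
eef_pos: [0.2765, 0.5144, 0.2457]
ee_rot: [-3.141, -0.0, -0.002]
force: [0.1, 0.1, 0.2]
width: 0.0877
gripper_force: 0.0
```

Request:
play_rows --pt "0.5 1 0" --pt "0.5 1 0" --pt "0.5 1 0" --pt "0.5 1 0" --pt "0.5 1 0" --pt "0.5 1 0" --pt "0.5 1 0" --pt "0.5 1 0" --twist '[0,0,0,0,0,0,0,0]'

```text
t: 2.5
eef_pos: [0.3767, 0.3137, 0.2457]
ee_rot: [-3.141, -0.0, -0.0]
force: [-0.5, 0.6, -0.6]
width: 0.0875
gripper_force: 0.0
```

Request:
play_rows --pt "0.5 1 0" --pt "0.5 1 0" --pt "0.5 1 0" --pt "0.5 1 0" --pt "0.5 1 0" --pt "0.5 1 0" --pt "0.5 1 0" --pt "0.5 1 0" --twist '[0,0,0,0,0,0,0,0]'

```text
t: 3.5
eef_pos: [0.4763, 0.1136, 0.2457]
ee_rot: [-3.141, -0.0, -0.0]
force: [0.3, 0.0, -0.5]
width: 0.0873
gripper_force: 0.0
```

```bash
cat >> h.py <<'E'
def wray(f,s,u,v):
    T=np.array(f["T_tool_cam"]); a=np.array([u-f["cx"],v-f["cy"]])/[f["fx"],f["fy"]]; th=np.hypot(*a)
    d=np.array([*(a/max(th,1e-9)*np.sin(th)),np.cos(th)])
    R=Ro.from_euler("xyz",s["ee_rot"]).as_matrix(); p=np.array(s["eef_pos"])
    return p+R@T[:3,3], R@T[:3,:3]@d
def wproj(f,s,X):
    T=np.array(f["T_tool_cam"]);R=Ro.from_euler("xyz",s["ee_rot"]).as_matrix()
    c=T[:3,:3].T@(R.T@(np.array(X)-s["eef_pos"])-T[:3,3]); r=np.hypot(c[0],c[1]); th=np.arctan2(r,c[2])
    return np.array([f["fx"]*th*c[0]/r+f["cx"],f["fy"]*th*c[1]/r+f["cy"]])
def mask(n,c):
    m=models.silhouettes(n,c); return (m[0]["pixels"],m[0]["confidence"]) if m else (None,0)
def fitmask(P,pts_of,x0):
    # least-squares fit of (x,y) so the projected hull of a solid matches the mask's box and centroid
    from scipy.optimize import least_squares
    ys,xs=np.nonzero(P); obs=np.array([xs.min()-.5,xs.max()+.5,ys.min()-.5,ys.max()+.5])
    def r(p):
        q=pts_of(p); return np.array([q[:,0].min(),q[:,0].max(),q[:,1].min(),q[:,1].max()])-obs
    o=least_squares(r,x0,diff_step=1e-3); return o.x,o.fun
A=np.linspace(0,2*np.pi,72,endpoint=False)
def cyl(x,y,prof): return np.array([[x+r*np.cos(a),y+r*np.sin(a),z] for r,z in prof for a in A])
TIN=[(.031,0),(.031,.065),(.022,.084)]; TINV=[(.022,0),(.031,.019),(.031,.084)]; FOOT=[(.056,0.002),(.056,.022)]
def locate(n,prof,x0,c):
    s=arm.get_state(); f=imaging.grab_frame(c); P,cf=mask(n,c)
    if P is None: print(n,c,"none"); return f,s
    pj=(lambda X:wproj(f,s,X)) if c=="wrist" else (lambda X:proj(f,X))
    x,res=fitmask(P,lambda p:np.array([pj(X) for X in cyl(p[0],p[1],prof)]),x0)
    print(n,c,round(cf,2),np.round(x,4),"res px",np.round(res,1)); return f,s
E
python3 - <<'E'
from h import *
for c in("top","scene"):
    locate("cement_tin",TIN,[.62,-.185],c); locate("tin_foot",FOOT,[.538,.179],c)
f,s=locate("tin_foot",FOOT,[.538,.179],"wrist"); locate("cement_tin",TIN,[.62,-.185],"wrist")
print(f["fx"],f["cx"],f["cy"],np.round(f["T_tool_cam"],3))
cv2.imwrite("pics/w1.png",f["pixels"][:,:,::-1])
E
```

```text
cement_tin top 0.77 [ 0.6206 -0.1854] res px [-0.4  0.3  0.7 -0.8]
tin_foot top 0.45 [0.5658 0.1581] res px [-6.7  6.8 -7.5  7.4]
cement_tin scene 0.61 [ 0.619  -0.1869] res px [-0.5  0.5 -1.   0.9]
tin_foot scene 0.94 [0.5448 0.1751] res px [-0.5  0.5 -1.2  1. ]
tin_foot wrist 0.62 [0.5432 0.1787] res px [-1.4  1.3 -1.5  1.6]
cement_tin wrist 0.77 [ 0.619  -0.1836] res px [-0.   0.1 -0.5  0.6]
297.3186396354542 255.64867538116795 189.3493392413621 [[ 0.    -0.967 -0.254  0.067]
 [ 1.     0.    -0.     0.001]
 [ 0.    -0.254  0.967 -0.139]
 [ 0.     0.     0.     1.   ]]
```

View pics/w1.png

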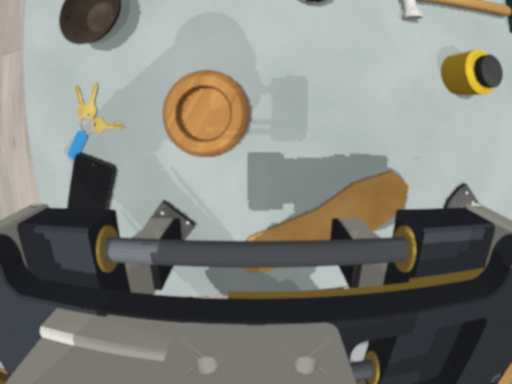

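Request:
play_rows --pt "0.5 1 0" --pt "0.5 1 0" --pt "0.5 1 0" --pt "0.5 1 0" --pt "0.5 1 0" --pt "0.5 1 0" --pt "0.5 1 0" --pt "0.5 1 0" --twist '[0,0,0,0,0,0,0,0]'

```text
t: 5.1
eef_pos: [0.5766, -0.0851, 0.2455]
ee_rot: [3.142, 0.0, 0.001]
force: [-0.3, -0.5, -0.2]
width: 0.0878
gripper_force: 0.0
```

Request:
play_rows --pt "0.5 1 0.4" --pt "0.5 1 0.9" --pt "0.5 1 1" --pt "0.2 0.9 0.9" --pt "0 0 1" --pt "0 0 1" --pt "0 0 0" --pt "0 0 0" --twist '[0,0,0,0,0,0,0,0]'

```text
t: 6.1
eef_pos: [0.6194, -0.182, 0.1165]
ee_rot: [3.141, -0.001, 0.001]
force: [0.8, 1.0, 0.2]
width: 0.0875
gripper_force: 0.0
```

Request:
play_rows --pt "0 0.06 0.5" --pt "0 0 0.8" --pt "0 0 0.8" --pt "0 0 0.56" --pt "0 0 0" --pt "0 0 0" --twist '[0,0,0,0,0,0]'

```text
t: 6.85
eef_pos: [0.6192, -0.1836, 0.0497]
ee_rot: [3.141, -0.001, 0.0]
force: [0.1, 0.1, 0.3]
width: 0.0879
gripper_force: 0.0
```

Request:
play_rows --pt "0 0 0" --pt "0 0 0" --pt "0 0 0" --pt "0 0 0" --pt "0 0 0" --pt "0 0 0" --twist '[0,0,0,0,0,0]' --fingers 0.6 --newtons 15

```text
t: 7.6
eef_pos: [0.6188, -0.1835, 0.0494]
ee_rot: [3.142, -0.0, 0.0]
force: [-0.1, 1.0, 3.8]
width: 0.0614
gripper_force: 15.0
```

Request:
play_rows --pt "0 0 -0.4" --pt "0 0 -0.4" --pt "-0.4 -0.9 0" --pt "-0.4 -0.9 0" --pt "-0.4 -0.9 0" --pt "-0.4 -0.9 0" --pt "-0.4 -0.9 0" --pt "-0.4 -0.9 0" --twist '[0,0,0,0,0,0,0,0]'

```text
t: 8.6
eef_pos: [0.5586, -0.0478, 0.0697]
ee_rot: [-3.141, -0.001, 0.0]
force: [1.1, -0.3, -1.0]
width: 0.0611
gripper_force: 15.0
```

Request:
play_rows --pt "-0.4 -0.9 0" --pt "-0.4 -0.9 0" --pt "0 0 0.3" --pt "0 0 0.3" --pt "0 0 0.16" --pt "0 0 0" --pt "0 0 0" --twist '[0,0,0,0,0,0,0]'

```text
t: 9.48
eef_pos: [0.5387, -0.0039, 0.05]
ee_rot: [3.142, 0.0, -0.0]
force: [1.1, 0.1, -2.9]
width: 0.0614
gripper_force: 15.0
```

Request:
play_rows --pt "0 0 0" --pt "0 0 0" --pt "0.27 0 -0.1" --pt "0.29 0 -0.1" --pt "0.3 0 -0.07" --pt "0.3 0 -0.03" --pt "0 0 0" --twist '[0,0,0,0,0,0,0]' --newtons 5

```text
t: 10.35
eef_pos: [0.5683, -0.0036, 0.0575]
ee_rot: [3.142, -0.0, 0.0]
force: [-0.5, 0.0, -1.5]
width: 0.0617
gripper_force: 5.0
```

```bash
cat >> h.py <<'E'
def crop(name,X,c="scene",w=48):
    f=imaging.grab_frame(c);u,v=proj(f,X).round().astype(int);im=f["pixels"][max(v-w,0):v+w,max(u-w,0):u+w,::-1]
    cv2.imwrite(f"pics/{name}.png",cv2.resize(im,None,fx=5,fy=5,interpolation=cv2.INTER_CUBIC)); print(f"crop centre {u},{v}")
E
python3 - <<'E'
from h import *
crop("s2",[.57,0,.05])
E
```

```text
crop centre 235,191
```

View pics/s2.png

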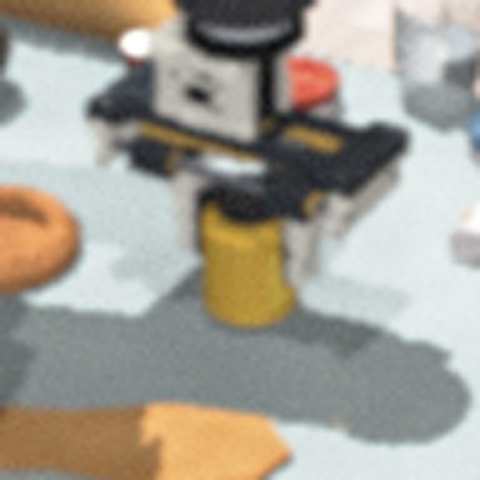

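Request:
play_rows --pt "0 0 0.16" --pt "0 0 0.14" --pt "0 0 0.02" --pt "0 0 0" --twist '[0,0,0,0]'

```text
t: 10.9
eef_pos: [0.5676, -0.0036, 0.0495]
ee_rot: [3.142, 0.0, 0.0]
force: [0.2, 0.3, -1.9]
width: 0.0613
gripper_force: 5.0
```

Request:
play_rows --pt "0 0 0" --pt "0 0 0" --pt "0 0 -0.5" --pt "0 0 -0.5" --pt "0 0 0" --twist '[0,0,0,0,0]' --fingers 0.78

```text
t: 11.52
eef_pos: [0.5687, -0.0033, 0.0764]
ee_rot: [-3.141, -0.003, 0.0]
force: [0.1, 0.1, 0.0]
width: 0.0684
gripper_force: 0.0
```

Request:
play_rows --pt "0 0 0" --pt "0 0 0" --pt "0 0 0" --pt "0 0 0" --twist '[0,0,0,0]' --fingers 0.6 --newtons 4

```text
t: 12.02
eef_pos: [0.5676, -0.0036, 0.0746]
ee_rot: [3.142, 0.0, 0.0]
force: [-2.5, 1.1, 4.7]
width: 0.0613
gripper_force: 4.0
```

Request:
play_rows --pt "0 0 -0.2" --pt "-0.5 0 0" --pt "-0.5 0 0" --pt "-0.4 0 0" --pt "0 0 0.1" --pt "0 0 0.12" --pt "0 0 0" --twist '[0,0,0,0,0,0,0]' --newtons 8

```text
t: 12.9
eef_pos: [0.5332, -0.0035, 0.0742]
ee_rot: [-3.142, -0.0, 0.0]
force: [-2.1, 1.9, 3.1]
width: 0.0609
gripper_force: 8.0
```

Request:
play_rows --pt "0 0 0.03" --pt "0 0 0" --pt "0 0 0" --pt "0 0 0" --twist '[0,0,0,0]' --newtons 3

```text
t: 13.4
eef_pos: [0.5332, -0.0035, 0.0735]
ee_rot: [-3.141, -0.001, 0.0]
force: [1.3, 0.3, 3.6]
width: 0.0613
gripper_force: 3.0
```

Request:
play_rows --pt "0.32 0 -0.11" --pt "0.34 0 -0.09" --pt "0.35 0 -0.05" --pt "0.36 0 -0.01" --pt "0 0 0" --twist '[0,0,0,0,0]'

```text
t: 14.02
eef_pos: [0.5676, -0.0036, 0.0795]
ee_rot: [3.142, 0.0, -0.0]
force: [-1.2, -0.4, -1.4]
width: 0.0612
gripper_force: 3.0
```

Run:
```python
from h import *
crop("s3",[.57,0,.05])
```

```text
crop centre 235,191
```

View pics/s3.png

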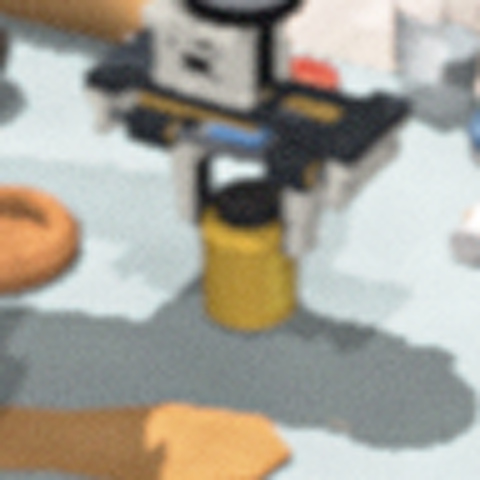

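Request:
play_rows --pt "0 0 -0.2" --pt "0 0 0" --pt "0 0 0" --pt "0 0 0" --pt "0 0 0" --pt "0 0 0" --pt "0 0 0" --pt "0 0 0" --twist '[0.47,1,1,1,1,1,1,1]' --newtons 8

```text
t: 15.08
eef_pos: [0.5664, -0.0036, 0.0847]
ee_rot: [3.141, 0.0, -1.125]
force: [0.1, 0.2, -1.0]
width: 0.0611
gripper_force: 8.0
```

Request:
play_rows --pt "0 0 0" --pt "0 0 0" --pt "0 0 0" --pt "-0.8 0.24 0" --pt "-0.8 0.24 0" --pt "-0.8 0.24 0" --pt "-0.8 0.24 0" --pt "0 0 0" --twist '[1,1,1,0,0,0,0,0]'

```text
t: 16.08
eef_pos: [0.5423, 0.0773, 0.0849]
ee_rot: [3.141, 0.0, -1.569]
force: [1.2, -0.3, -2.0]
width: 0.0608
gripper_force: 8.0
```

Run:
```python
from h import *
s=arm.get_state();print(np.round(s["q"],2),np.round(s["force"],1))
locate("tin_foot",FOOT,[.543,.178],"wrist")
crop("s4",[.55,0.1,.05])
```

```text
[ 0.5   0.31 -0.47 -0.   -0.79 -0.5 ] [ 1.2 -0.3 -2. ]
tin_foot wrist 0.58 [0.5428 0.1594] res px [ -9.5   9.3 -34.8  58.1]
crop centre 206,185
```

View pics/s4.png

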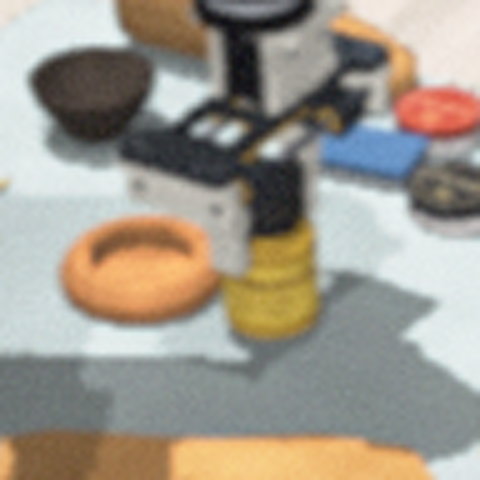

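Request:
play_rows --pt "-0.23 0 0" --pt "-0.23 0 0" --pt "-0.23 0 0" --pt "-0.23 0 0" --pt "-0.23 0 0" --pt "-0.23 0 0" --pt "-0.23 0 0" --pt "-0.23 0 0" --twist '[0,0,0,0,0,0,0,0]' --newtons 4

```text
t: 17.23
eef_pos: [0.543, 0.1229, 0.085]
ee_rot: [-3.141, 0.0, -1.57]
force: [0.6, -1.3, -1.1]
width: 0.061
gripper_force: 4.0
```

Run:
```python
from h import *
crop("s5",[.55,0.1,.05])
```

```text
crop centre 206,185
```

View pics/s5.png

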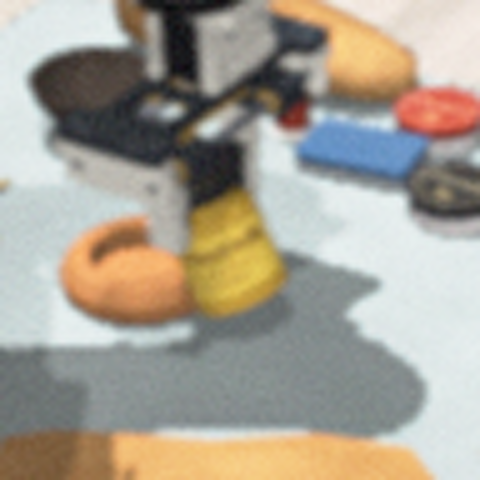

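Request:
play_rows --pt "-0.2 0 0" --pt "-0.2 0 0" --pt "0 0 0" --twist '[0,0,0]'

```text
t: 17.65
eef_pos: [0.5426, 0.1328, 0.0845]
ee_rot: [3.141, -0.0, -1.57]
force: [-0.6, -0.7, -1.0]
width: 0.0609
gripper_force: 4.0
```

Request:
play_rows --pt "0 0 0" --pt "0 0 -0.3" --pt "0.5 0 -0.2" --pt "0.9 0 0" --pt "0.9 0 0" --pt "0.9 0 0" --pt "0.9 0 0" --pt "0.9 0 0" --twist '[0,0,0,0,0,0,0,0]' --newtons 14

```text
t: 18.65
eef_pos: [0.5423, 0.0052, 0.0973]
ee_rot: [3.141, 0.0, -1.571]
force: [-0.1, 0.3, -2.5]
width: 0.0605
gripper_force: 14.0
```

Request:
play_rows --pt "0.9 0 0" --pt "0.5 0 0" --pt "0 0 0" --twist '[0,0,0]'

```text
t: 19.02
eef_pos: [0.5426, -0.0289, 0.0973]
ee_rot: [3.141, 0.0, -1.572]
force: [0.1, 0.6, -1.7]
width: 0.0605
gripper_force: 14.0
```

Run:
```python
from h import *
crop("s6",[.55,0.0,.05])
```

```text
crop centre 232,194
```

View pics/s6.png

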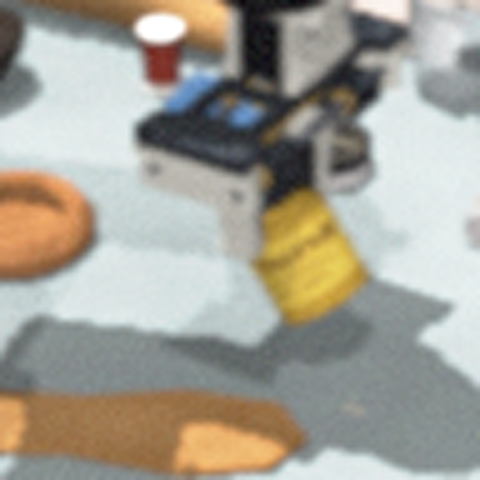

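Request:
play_rows --pt "0 0 0.3" --pt "0 0 0.3" --pt "0 0 0.12" --pt "0 0 0" --twist '[0,0,0,0]'

```text
t: 19.58
eef_pos: [0.5427, -0.0274, 0.0788]
ee_rot: [3.141, -0.0, -1.57]
force: [0.2, 0.0, -2.1]
width: 0.0608
gripper_force: 14.0
```

```bash
cat >> h.py <<'E'
from scipy.optimize import minimize
def hullimg(pj,o,a,K=4):
    a=a/np.linalg.norm(a); e=np.cross(a,[.3,.5,.8]); e/=np.linalg.norm(e); g=np.cross(a,e); im=np.zeros((384,512),np.uint8)
    for prof in([(.031,0),(.031,.067)],[(.0295,.067),(.022,.07),(.022,.084)]):
        q=np.array([pj(o+a*z+r*(e*np.cos(t)+g*np.sin(t))) for r,z in prof for t in A[::3]],np.float32)
        cv2.fillConvexPoly(im,cv2.convexHull((q*16).round().astype(np.int32)),1,shift=4)
    return im>0
def tinpose(x0,dirn,cams=("scene","top")):
    """fit x,y,z of origin + tilt; axis = sin*dirn + cos*z, to the cameras' masks"""
    obs=[]
    for c in cams:
        f=imaging.grab_frame(c); P,cf=mask("cement_tin",c)
        if P is not None and cf>.3: obs.append((f,P)); print(c,round(cf,2),P.sum())
    d=np.array([*dirn,0.])
    def cost(p):
        o=np.array(p[:3])/100; a=np.sin(p[3])*d+np.cos(p[3])*np.array([0,0,1.]); t=0
        for f,P in obs:
            H=cv2.GaussianBlur(hullimg(lambda X:proj(f,X),o,a).astype(np.float32),(0,0),1); M=cv2.GaussianBlur(P.astype(np.float32),(0,0),1)
            t+=((H-M)**2).sum()/M.sum()
        return t
    p0=np.array([*np.array(x0[:3])*100,x0[3]]); S=np.vstack([p0]+[p0+v for v in np.diag([1,1,1,.4])])
    r=minimize(cost,p0,method="Nelder-Mead",options=dict(initial_simplex=S,maxiter=120,xatol=.02,fatol=1e-4))
    print("origin",np.round(r.x[:3]/100,4),"tilt deg",np.round(np.degrees(r.x[3]),1),"cost",round(r.fun,3)); return r.x
E
time python3 - <<'E'
from h import *
tinpose([.5426,-.06,.01,.75],[0,1])
E
```

```text
top 0.62 85
origin [ 0.5369 -0.0664  0.0256] tilt deg -0.2 cost 3.124
real	0m3.988s
user	0m1.207s
sys	0m0.130s
```

Request:
play_rows --pt "0 0 0.1" --pt "0 0 0.1" --pt "0 0 0" --twist '[0,0,0]'

```text
t: 20.15
eef_pos: [0.545, -0.0271, 0.0765]
ee_rot: [-3.137, 0.0, -1.569]
force: [-2.3, 2.7, 13.6]
width: 0.0609
gripper_force: 14.2
```

Request:
play_rows --pt "0 0 0.1" --pt "0 0 0" --twist '[0,0]'

```text
t: 20.4
eef_pos: [0.5464, -0.0267, 0.0749]
ee_rot: [-3.134, 0.001, -1.568]
force: [-1.1, 3.4, 17.8]
width: 0.061
gripper_force: 14.0
```

Request:
play_rows --pt "0 0 0.1" --pt "0 0 0" --twist '[0,0]'

```text
t: 20.65
eef_pos: [0.5464, -0.0268, 0.0724]
ee_rot: [-3.134, 0.001, -1.568]
force: [-0.6, 1.7, 17.5]
width: 0.0608
gripper_force: 14.0
```

Request:
play_rows --pt "0 0 0" --pt "-0.1 0 0.06" --pt "-0.1 0 0.06" --pt "-0.19 0 0.14" --pt "-0.19 0 0.14" --pt "-0.16 0 0.17" --pt "-0.16 0 0.17" --pt "0 0 0" --twist '[0,0,0,0,0,0,0,0]' --newtons 6

```text
t: 21.65
eef_pos: [0.5435, -0.0047, 0.0511]
ee_rot: [-3.14, 0.0, -1.569]
force: [-0.2, 0.6, 0.6]
width: 0.0612
gripper_force: 6.0
```

Run:
```python
from h import *
for c in("scene","wrist","top"):
    f=imaging.grab_frame(c)
    for b in models.boxes_of("cement_tin",c)[:2]: print(c,round(b["confidence"],2),np.round(b["extent"],1))
    cv2.imwrite(f"pics/x_{c}.png",f["pixels"][:,:,::-1])
```

```text
scene 0.84 [243.2 200.4  25.7  23. ]
wrist 0.93 [256.2 208.1 118.5 168.9]
top 0.43 [262.9 205.2   9.1  17.9]
```

Request:
play_rows --pt "-0.08 0 0.12" --pt "-0.08 0 0.12" --pt "0 0 0" --twist '[0,0,0]'

```text
t: 22.32
eef_pos: [0.5424, -0.0012, 0.0443]
ee_rot: [3.14, -0.0, -1.57]
force: [-0.1, 0.7, 0.2]
width: 0.061
gripper_force: 6.0
```

Request:
play_rows --pt "-0.06 0 0.1" --pt "0 0 0" --twist '[0,0]'

```text
t: 22.58
eef_pos: [0.5426, 0.0004, 0.042]
ee_rot: [3.141, -0.0, -1.57]
force: [-0.2, -0.1, -0.4]
width: 0.0613
gripper_force: 6.0
```

Run:
```python
from h import *
s=arm.get_state()
f=imaging.grab_frame("scene");g=f["pixels"];u,v=243,200
a=cv2.resize(g[v-32:v+32,u-40:u+40],None,fx=5,fy=5,interpolation=cv2.INTER_CUBIC)
w=imaging.grab_frame("wrist")["pixels"]
w=cv2.resize(w,(400,320))
cv2.imwrite("pics/c7.png",np.hstack([a,w])[:,:,::-1])
```

```text
(no output)
```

View pics/c7.png

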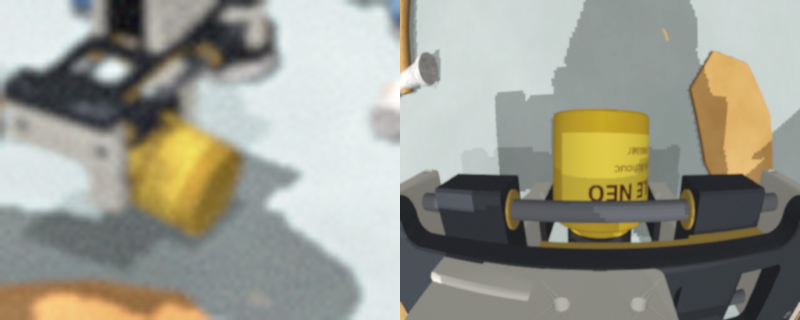

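Run:
```python
from h import *
f=imaging.grab_frame("scene")
for d in(50,70,90):
    o=np.array([.542,-.045,.02]);t=np.radians(d);q=proj(f,o+.084*np.array([0,np.sin(t),np.cos(t)]))-proj(f,o);print(d,np.round(q,1),q[1]/q[0])
for z0 in(60,80,100): tinpose([.5426,-.05,.025,np.radians(z0)],[0,1],("scene",))
```

```text
50 [-17.6 -20. ] 1.138783648127387
70 [-21.3 -14.6] 0.6879910535503231
90 [-22.3  -7.6] 0.3417244829996755
scene 0.54 371
origin [ 0.5789 -0.0444 -0.017 ] tilt deg 54.6 cost 0.235
scene 0.47 581
origin [ 0.5605 -0.0418  0.0103] tilt deg 145.2 cost 1.732
scene 0.72 372
origin [ 0.5613 -0.0583  0.0227] tilt deg 94.9 cost 0.387
```

Request:
play_rows --pt "-0.06 0 0.1" --pt "-0.06 0 0.1" --pt "-0.06 0 0.1" --pt "0 0 0" --twist '[0,0,0,0]' --newtons 4

```text
t: 23.52
eef_pos: [0.5429, 0.0051, 0.0346]
ee_rot: [3.141, -0.0, -1.57]
force: [0.2, -0.1, -0.6]
width: 0.0611
gripper_force: 4.0
```

```bash
cat >> h.py <<'E'
def yellow(crop=(150,250,200,290),c="scene",s=3):
    "yellow blob: lower outline and min-area box, numbers only"
    f=imaging.grab_frame(c); h=cv2.cvtColor(f["pixels"],cv2.COLOR_RGB2HSV); m=((h[...,0]>20)&(h[...,0]<34)&(h[...,1]>130)&(h[...,2]>70)).astype(np.uint8)
    k=np.zeros_like(m); k[crop[0]:crop[1],crop[2]:crop[3]]=1; m*=k
    n,l,st,_=cv2.connectedComponentsWithStats(m); 
    if n<2: print("none"); return m
    i=1+st[1:,4].argmax(); m=(l==i).astype(np.uint8); ct=max(cv2.findContours(m,0,2)[0],key=cv2.contourArea)
    print("yellow",st[i],[np.round(v,1) for v in cv2.minAreaRect(ct)]); return m
def ascii(m):
    ys,xs=np.nonzero(m)
    for r in m[ys.min():ys.max()+1,xs.min():xs.max()+1]: print("".join("#" if v else "." for v in r))
E
python3 - <<'E'
from h import *
m=yellow(); ascii(m)
E
```

```text
yellow [228 192  21  22 308] [array([237.7, 203.1]), array([20.1, 18.3]), np.float64(26.6)]
......###............
......####...........
......######.........
.....##########......
....#############....
...##############....
..##################.
.#############.#.##..
#####################
#################.##.
###################.#
##############.#####.
..###################
.####################
.##############.####.
.##################..
.##############.###..
.##################..
....##############...
......###########....
.........########....
............#..#.....
```

Request:
play_rows --pt "-0.04 0 0.1" --pt "-0.03 0 0.1" --pt "0 0 0" --twist '[0,0,0]'

```text
t: 23.95
eef_pos: [0.5426, 0.0065, 0.0297]
ee_rot: [3.141, -0.0, -1.57]
force: [-0.6, 0.6, -0.1]
width: 0.061
gripper_force: 4.0
```

```bash
cat >> h.py <<'E'
def tiltfit(x,y0,d0,free=True):
    "yellow body in scene: fit y,z,tilt at known x; residual over pixels right of/below fingers"
    m=yellow(); f=imaging.grab_frame("scene"); M=cv2.GaussianBlur(m.astype(np.float32),(0,0),.8)
    def body(o,a):
        e=np.array([1.,0,0]); g=np.cross(a,e)
        q=np.array([proj(f,o+a*z+.031*(e*np.cos(t)+g*np.sin(t))) for z in(0,.066) for t in A[::3]],np.float32)
        im=np.zeros((384,512),np.uint8); cv2.fillConvexPoly(im,cv2.convexHull((q*16).round().astype(np.int32)),1,shift=4); return im
    def cost(p):
        o=np.array([x,p[0]/100,p[1]/100]); a=np.array([0,np.sin(p[2]),np.cos(p[2])]); H=cv2.GaussianBlur(body(o,a).astype(np.float32),(0,0),.8)
        d=H-M; return ((np.clip(-d,0,9)**2).sum()*3+(np.clip(d,0,9)**2).sum())/M.sum()
    best=None
    for dd in d0:
        p0=np.array([y0*100,2.5,np.radians(dd)]);r=minimize(cost,p0,method="Nelder-Mead",options=dict(initial_simplex=np.vstack([p0]+[p0+v for v in np.diag([1,1,.3])]),maxiter=150))
        print("y,z",np.round(r.x[:2]/100,4),"tilt",round(np.degrees(r.x[2]),1),"cost",round(r.fun,3))
E
python3 - <<'E'
from h import *
tiltfit(.5426,-.05,(70,85,100))
E
```

```text
yellow [228 192  21  22 305] [array([237.7, 203.2]), array([20.2, 18.1]), np.float64(24.4)]
y,z [-0.0529  0.0253] tilt 79.6 cost 0.465
y,z [-0.0533  0.006 ] tilt 53.4 cost 0.255
y,z [-0.0514  0.0274] tilt 91.4 cost 0.514
```

Run:
```python
from h import *
f=imaging.grab_frame("scene")
for d in(50,60,70,80,90):
    t=np.radians(d);a=np.array([0,np.sin(t),np.cos(t)]);e=np.array([1.,0,0]);g=np.cross(a,e)
    o=np.array([.5426,-.042-.031*np.cos(t),.031*np.sin(t)])
    b=np.array([proj(f,o+.031*(e*np.cos(k)+g*np.sin(k))) for k in A]); c=np.array([proj(f,o+a*.066+.031*(e*np.cos(k)+g*np.sin(k))) for k in A]); q=np.vstack([b,c])
    print(d,"disc x",np.round([b[:,0].min(),b[:,0].max()]),"y",np.round([b[:,1].min(),b[:,1].max()]),"all y",np.round([q[:,1].min(),q[:,1].max()]),"xmin",round(q[:,0].min()), "bottom pt x",round(b[b[:,1].argmax(),0]))
```

```text
50 disc x [240. 255.] y [201. 214.] all y [185. 214.] xmin 226 bottom pt x 240
60 disc x [240. 253.] y [199. 214.] all y [185. 214.] xmin 224 bottom pt x 240
70 disc x [239. 251.] y [197. 214.] all y [186. 214.] xmin 222 bottom pt x 240
80 disc x [238. 249.] y [196. 214.] all y [187. 214.] xmin 221 bottom pt x 240
90 disc x [237. 247.] y [195. 213.] all y [189. 213.] xmin 219 bottom pt x 240
```

Request:
play_rows --pt "0 0 0" --pt "0 0 0" --pt "0 0 0" --twist '[0,0,0]' --fingers 0.82

```text
t: 24.48
eef_pos: [0.5431, 0.0067, 0.0299]
ee_rot: [-3.141, 0.0, -1.57]
force: [0.9, -0.3, -0.9]
width: 0.0717
gripper_force: 0.0
```

```bash
cat >> h.py <<'E'
def wy():
    s=arm.get_state(); f=imaging.grab_frame("wrist"); h=cv2.cvtColor(f["pixels"],cv2.COLOR_RGB2HSV); m=((h[...,0]>20)&(h[...,0]<34)&(h[...,1]>130)&(h[...,2]>70)).astype(np.uint8); m[240:]=0
    n,l,st,_=cv2.connectedComponentsWithStats(m); i=1+st[1:,4].argmax(); print("wrist yellow box",st[i]); return s,f,l==i
E
python3 - <<'E'
from h import *
s,f,m=wy()
print(s["eef_pos"],s["width"])
# lying tin, axis +y, x0 and origin y: project bottom disc and far outline
for d in(90,80,70):
  for y0 in(-.055,-.05,-.045,-.04):
    t=np.radians(d);a=np.array([0,np.sin(t),np.cos(t)]);e=np.array([1.,0,0]);g=np.cross(a,e)
    o=np.array([.5426,y0-.031*np.cos(t),.031*np.sin(t)])
    q=np.array([wproj(f,s,o+a*z+.031*(e*np.cos(k)+g*np.sin(k))) for z in(0,.03) for k in A])
    print(d,y0,np.round([q[:,0].min(),q[:,0].max(),q[:,1].min()],1))
tiltfit(.5426,-.05,(70,90))
E
```

```text
wrist yellow box [  192   134   132   106 13347]
[0.54308862 0.00672039 0.02989385] 0.07170241885825994
90 -0.055 [185.5 320.6 125.2]
90 -0.05 [185.9 320.3 134. ]
90 -0.045 [186.3 319.9 142.7]
90 -0.04 [186.8 319.5 151.3]
80 -0.055 [185.3 320.7 102.7]
80 -0.05 [185.7 320.4 116.4]
80 -0.045 [186.1 320.1 130.1]
80 -0.04 [186.4 319.7 143.8]
70 -0.055 [182.6 323.3  75.2]
70 -0.05 [183.2 322.7  88.4]
70 -0.045 [183.9 322.1 101.8]
70 -0.04 [184.6 321.4 115.2]
yellow [227 192  22  22 324] [array([237.4, 203.4]), array([20.5, 18.8]), np.float64(28.6)]
y,z [-0.0498  0.0063] tilt 51.6 cost 0.225
y,z [-0.0504  0.0299] tilt 88.0 cost 0.423
```

Request:
play_rows --pt "0 0.09 0" --pt "0.5 0 0" --pt "0.7 0 0" --pt "0.7 0 0" --pt "0 0 0" --twist '[0,0,0,0,0]'

```text
t: 25.25
eef_pos: [0.5404, -0.0427, 0.0297]
ee_rot: [3.141, -0.0, -1.573]
force: [-0.3, 0.1, 0.0]
width: 0.0719
gripper_force: 0.0
```

Request:
play_rows --pt "0 0 0" --pt "0 0 0" --pt "0 0 0" --pt "0 0 0" --twist '[0,0,0,0]' --fingers 0.6 --newtons 6

```text
t: 25.75
eef_pos: [0.5409, -0.0406, 0.0299]
ee_rot: [-3.141, 0.0, -1.57]
force: [0.7, -0.9, 0.0]
width: 0.0607
gripper_force: 6.0
```

Request:
play_rows --pt "-0.18 0 -0.26" --pt "-0.18 0 -0.26" --pt "-0.24 0 -0.21" --pt "-0.24 0 -0.21" --pt "-0.25 0 -0.2" --pt "-0.25 0 -0.2" --pt "-0.25 0 -0.16" --pt "0 0 0" --twist '[0,0,0,0,0,0,0,0]'

```text
t: 26.75
eef_pos: [0.5409, -0.0006, 0.0677]
ee_rot: [-3.141, 0.0, -1.57]
force: [0.1, 0.1, -1.2]
width: 0.0605
gripper_force: 6.0
```

Run:
```python
from h import *
m=yellow((140,260,190,300)); ascii(m); s,f,w=wy()
```

```text
yellow [229 185   9  16  90] [array([233. , 192.5]), array([ 8., 15.]), np.float64(0.0)]
.......#.
......###
......###
....#####
...######
.#.######
#########
#########
.########
.########
#########
########.
#######..
.#.###...
.##......
.#.......
wrist yellow box [ 196  198  120   42 3706]
```

Request:
play_rows --pt "-0.36 0 -0.18" --pt "-0.36 0 -0.15" --pt "-0.4 0 -0.1" --pt "-0.4 0 -0.1" --pt "-0.4 0 0" --pt "-0.4 0 0" --pt "0 0 0" --pt "0 0 0" --twist '[0,0,0,0,0,0,0,0]'

```text
t: 27.85
eef_pos: [0.5405, 0.0569, 0.0804]
ee_rot: [3.141, -0.0, -1.57]
force: [-0.3, -0.1, -1.1]
width: 0.0608
gripper_force: 6.0
```

```bash
cat >> h.py <<'E'
def pair(name,X):
    f=imaging.grab_frame("scene");u,v=proj(f,X).round().astype(int);a=cv2.resize(f["pixels"][v-32:v+32,u-40:u+40],None,fx=5,fy=5,interpolation=cv2.INTER_CUBIC)
    w=cv2.resize(imaging.grab_frame("wrist")["pixels"],(400,320)); cv2.imwrite(f"pics/{name}.png",np.hstack([a,w])[:,:,::-1]); print(u,v)
E
python3 - <<'E'
from h import *
m=yellow((140,260,190,300)); ascii(m); s,f,w=wy(); pair("p8",[.54,.05,.05])
print(np.round(s["force"],1),np.round(s["moment"],3))
E
```

```text
yellow [213 177  10  16  96] [array([217.5, 184.5]), array([ 9., 15.]), np.float64(0.0)]
........#.
.....###..
.....####.
....####..
..########
##########
.#######..
##########
#########.
#########.
#########.
########..
.######...
.####.....
.##.......
.##.......
wrist yellow box [ 196  197  120   43 3715]
217 191
[-0.5 -0.3 -1.9] [ 0.043 -0.085  0.009]
```

Run:
```python
from h import *
s=arm.get_state(); f=imaging.grab_frame("wrist"); F=imaging.grab_frame("scene"); p=np.array(s["eef_pos"])
for d in(90,105,120,135,150,165,180,195):
    t=np.radians(d);a=np.array([0,np.sin(t),np.cos(t)]);e=np.array([1.,0,0]);g=np.cross(a,e)
    o=p-.009*a
    X=[o+a*z+.031*(e*np.cos(k)+g*np.sin(k)) for z in(0,.066) for k in A]
    q=np.array([wproj(f,s,x) for x in X]); r=np.array([proj(F,x) for x in X]); lo=min(x[2] for x in X)
    print(d,"wrist",np.round([q[:,0].min(),q[:,0].max(),q[:,1].min()]),"scene",np.round([r[:,0].min(),r[:,0].max(),r[:,1].min(),r[:,1].max()]),round(lo,3))
```

```text
90 wrist [191. 314. 213.] scene [195. 223. 168. 193.] 0.05
105 wrist [190. 314. 203.] scene [195. 223. 172. 192.] 0.036
120 wrist [190. 314. 194.] scene [196. 224. 172. 195.] 0.025
135 wrist [190. 315. 189.] scene [197. 225. 172. 198.] 0.018
150 wrist [190. 315. 187.] scene [199. 225. 173. 201.] 0.016
165 wrist [190. 315. 189.] scene [202. 225. 174. 202.] 0.017
180 wrist [190. 315. 169.] scene [205. 225. 175. 203.] 0.024
195 wrist [190. 314. 151.] scene [205. 229. 176. 203.] 0.017
```

View pics/p8.png

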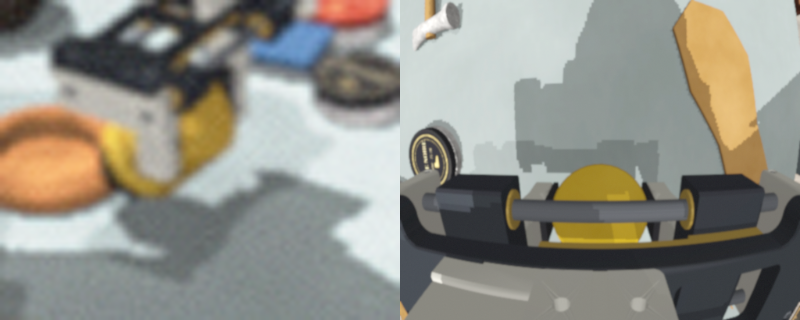

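Request:
play_rows --pt "0.48 0 0" --pt "0 0 0.45" --pt "0 0 0.45" --pt "0 0 0" --twist '[0,0,0,0]'

```text
t: 28.65
eef_pos: [0.5401, 0.0445, 0.0569]
ee_rot: [3.14, -0.001, -1.571]
force: [-1.1, -0.6, -2.1]
width: 0.0606
gripper_force: 6.0
```

Request:
play_rows --pt "-0.3 0 0" --pt "-0.3 0 -0.04" --pt "-0.34 0 -0.32" --pt "-0.34 0 -0.32" --pt "-0.26 0 -0.16" --pt "-0.26 0 -0.16" --pt "0 0 0" --twist '[0,0,0,0,0,0,0]' --newtons 5

```text
t: 29.52
eef_pos: [0.5408, 0.0904, 0.0834]
ee_rot: [-3.141, 0.0, -1.57]
force: [-0.2, 0.2, -1.3]
width: 0.0612
gripper_force: 5.0
```

Run:
```python
from h import *
m=yellow((140,260,170,300)); ascii(m); s,f,w=wy()
```

```text
yellow [204 170  11  19 120] [array([209.2, 178.9]), array([17.2, 10.4]), np.float64(83.7)]
.......##..
.......##..
......###..
......###..
.....#####.
...########
..#.##.####
.##########
.##########
###########
.##########
.#########.
.##########
.#########.
.########..
.######....
.##.#......
.###.......
.#.........
wrist yellow box [ 191  191  129   49 4654]
```

```bash
cat >> h.py <<'E'
def wfit(R=230):
    s,f,m=wy(); p=np.array(s["eef_pos"]); M=cv2.GaussianBlur(m.astype(np.float32),(0,0),1)[:R]; out=[]
    for d in range(90,215,5):
        t=np.radians(d);a=np.array([0,np.sin(t),np.cos(t)]);e=np.array([1.,0,0]);g=np.cross(a,e)
        for so in(.003,.006,.009,.012,.015,.018,.022):
            o=p-so*a; q=np.array([wproj(f,s,o+a*z+.031*(e*np.cos(k)+g*np.sin(k))) for z in(0,.066) for k in A[::2]],np.float32)
            im=np.zeros((384,512),np.uint8); cv2.fillConvexPoly(im,cv2.convexHull((q*16).round().astype(np.int32)),1,shift=4)
            out.append((round(float(((cv2.GaussianBlur(im.astype(np.float32),(0,0),1)[:R]-M)**2).sum()),1),d,so))
    print(sorted(out)[:8])
E
python3 - <<'E'
from h import *
wfit()
E
```

```text
wrist yellow box [ 191  191  130   49 4654]
[(111.7, 125, 0.009), (131.1, 115, 0.012), (133.2, 135, 0.006), (139.6, 130, 0.009), (148.8, 140, 0.006), (169.0, 120, 0.012), (173.1, 145, 0.003), (175.1, 150, 0.003)]
```

Request:
play_rows --pt "0.5 0 0" --pt "0.5 0 0.1" --pt "0 0 0.4" --pt "0 0 0.3" --pt "0 0 0" --twist '[0,0,0,0,0]'

```text
t: 30.3
eef_pos: [0.5401, 0.0647, 0.0621]
ee_rot: [3.14, -0.001, -1.57]
force: [-0.2, 0.9, -1.8]
width: 0.0608
gripper_force: 5.0
```

Request:
play_rows --pt "-0.24 0 -0.08" --pt "-0.24 0 -0.14" --pt "-0.26 0 -0.14" --pt "-0.26 0 -0.14" --pt "-0.2 0 -0.08" --pt "-0.2 0 -0.04" --pt "0 0 0" --twist '[0,0,0,0,0,0,0]'

```text
t: 31.18
eef_pos: [0.5409, 0.1002, 0.0792]
ee_rot: [-3.141, -0.0, -1.57]
force: [-0.7, -2.9, 4.9]
width: 0.0608
gripper_force: 5.0
```

Run:
```python
from h import *
m=yellow((140,260,170,300)); ascii(m); wfit()
```

```text
yellow [189 170  25  24 168] [array([202. , 182.8]), array([14.7, 26.3]), np.float64(56.3)]
...................##....
...................###...
..................####...
..................#####..
..................###.#..
.................#######.
................#######..
.............##.#########
.............#.##########
.............###########.
.............#####.#####.
.............#####.####..
.#...........##########..
.##..........#########...
###..........########....
.###.........######......
.##..........######......
.###..........####.......
..#...........###........
..#............##........
..##..........##.........
...##.......###..........
.....###...##............
......######.............
wrist yellow box [ 191  191  130   49 4737]
[(114.2, 130, 0.009), (123.3, 140, 0.006), (132.8, 125, 0.009), (133.9, 120, 0.012), (144.5, 165, 0.006), (149.0, 165, 0.003), (149.2, 145, 0.006), (149.8, 165, 0.009)]
```

Request:
play_rows --pt "0.2 0 -0.3" --pt "0.8 0 0" --pt "0.9 0 0" --pt "0.9 0 0" --pt "0.9 0 0" --pt "0.7 0 0.24" --pt "0 0 0" --twist '[0,0,0,0,0,0,0]'

```text
t: 32.15
eef_pos: [0.5398, -0.0117, 0.0792]
ee_rot: [3.14, -0.0, -1.572]
force: [-1.1, 1.2, -1.7]
width: 0.0608
gripper_force: 5.0
```

Request:
play_rows --pt "0 0 0" --pt "0 0 0" --pt "-0.3 0 0" --pt "0.2 0 0" --pt "-0.3 0 0" --pt "0.2 0 0" --pt "0 0 0" --twist '[0,0,0,0,0,0,0]' --newtons 3

```text
t: 33.02
eef_pos: [0.5406, -0.0053, 0.08]
ee_rot: [3.142, -0.0, -1.57]
force: [-0.9, -0.2, -2.5]
width: 0.0609
gripper_force: 3.0
```

Run:
```python
from h import *
m=yellow((140,260,190,300)); ascii(m); wfit()
s=arm.get_state(); F=imaging.grab_frame("scene"); p=np.array(s["eef_pos"])
for d in(130,145,160,180):
    t=np.radians(d);a=np.array([0,np.sin(t),np.cos(t)]);e=np.array([1.,0,0]);g=np.cross(a,e)
    for nm,z in(("bot",0),("sh",.066)):
        r=np.array([proj(F,p+(z-.009)*a+.031*(e*np.cos(k)+g*np.sin(k))) for k in A]);print(d,nm,np.round([r[:,0].min(),r[:,0].max(),r[:,1].min(),r[:,1].max()]))
```

```text
yellow [218 180  23  24 150] [array([230.3, 192.6]), array([15.2, 26. ]), np.float64(59.9)]
...................##..
...................#...
...................##..
..................##.#.
.................#.####
.................#####.
..............#########
.............####.#####
.............##########
.............#########.
.............#########.
#...........#########..
##..........#######.#..
##..........########...
##..........#######....
##..........#####......
##...........####......
##...........###.......
.#...........###.......
.#..........###........
..##........###........
....###...#.##.........
......######...........
......####.............
wrist yellow box [ 191  192  129   48 4491]
[(112.2, 125, 0.009), (121.6, 135, 0.006), (124.8, 130, 0.006), (137.8, 120, 0.009), (146.9, 115, 0.012), (147.0, 140, 0.003), (162.1, 145, 0.003), (187.9, 110, 0.012)]
130 bot [226. 241. 178. 197.]
130 sh [213. 228. 185. 203.]
145 bot [224. 242. 178. 195.]
145 sh [215. 232. 189. 206.]
160 bot [223. 242. 179. 193.]
160 sh [217. 236. 193. 208.]
180 bot [222. 242. 180. 191.]
180 sh [222. 242. 198. 209.]
```

Request:
play_rows --pt "0.3 0 0.1" --pt "0.6 0 0" --pt "0.9 0 0" --pt "1 0 0" --pt "1 0 0" --pt "-1 0 0" --pt "-1 0 0" --pt "-0.7 0 0" --twist '[0,0,0,0,0,0,0,0]'

```text
t: 34.17
eef_pos: [0.5406, -0.0327, 0.0775]
ee_rot: [3.141, -0.0, -1.571]
force: [0.4, 0.5, -1.3]
width: 0.061
gripper_force: 3.0
```

Request:
play_rows --pt "-0.4 0 0" --pt "-0.2 0 0" --pt "0 0 0" --twist '[0,0,0]'

```text
t: 34.55
eef_pos: [0.5407, -0.0176, 0.0776]
ee_rot: [3.142, -0.0, -1.57]
force: [0.2, 0.5, -0.9]
width: 0.0609
gripper_force: 3.0
```

```bash
cat >> h.py <<'E'
def look(so=.009,ds=(120,135,150,165,180),cr=(140,260,170,310)):
    m=yellow(cr); wfit()
    s=arm.get_state(); F=imaging.grab_frame("scene"); p=np.array(s["eef_pos"])
    for d in ds:
        t=np.radians(d);a=np.array([0,np.sin(t),np.cos(t)]);e=np.array([1.,0,0]);g=np.cross(a,e)
        r=np.array([proj(F,p+(z-so)*a+.031*(e*np.cos(k)+g*np.sin(k))) for k in A for z in (0,.066)]);print(d,np.round([r[:,0].min(),r[:,1].min(),np.ptp(r[:,0]),np.ptp(r[:,1])]))
E
python3 - <<'E'
from h import *
look()
E
```

```text
yellow [225 182  19  25 144] [array([236.4, 195.3]), array([10.2, 26.8]), np.float64(36.9)]
wrist yellow box [ 194  200  123   40 3538]
[(82.6, 115, 0.006), (93.7, 120, 0.003), (100.6, 125, 0.003), (157.2, 105, 0.009), (174.2, 110, 0.006), (193.6, 110, 0.009), (195.2, 120, 0.006), (260.4, 130, 0.003)]
120 [215. 179.  29.  23.]
135 [217. 180.  28.  26.]
150 [219. 180.  27.  28.]
165 [222. 181.  24.  29.]
180 [225. 182.  20.  28.]
```

Request:
play_rows --pt "0 0 0.08" --pt "0 0 0" --twist '[0,0]'

```text
t: 34.95
eef_pos: [0.5405, -0.0179, 0.0753]
ee_rot: [3.141, -0.0, -1.571]
force: [-0.1, -0.3, -0.8]
width: 0.061
gripper_force: 3.0
```

Run:
```python
from h import *
s=arm.get_state();print(np.round(s["force"],1),np.round(s["eef_pos"],4))
m=yellow(); ascii(m)
f=imaging.grab_frame("scene"); P,c=mask("cement_tin","scene"); print(c); 
if P is not None: ascii(P)
f=imaging.grab_frame("wrist"); h=f["pixels"]
for r in range(150,236,6): print(r,[tuple(int(v) for v in h[r,c]) for c in (215,256,300)])
```

```text
[-0.1 -0.3 -0.8] [ 0.5405 -0.0179  0.0753]
yellow [224 183  20  25 146] [array([236.3, 196.5]), array([11. , 26.4]), np.float64(41.6)]
.................#..
................###.
.................##.
................#.##
..............######
..............##.###
............#.######
...........#########
...........#####..#.
...........##.####..
..........########..
..........######....
..........########..
..........#######...
..........######....
..........######....
..........######....
..........#####.....
..........#####.....
#.........#####.....
###......##.##......
..####.######.......
..###########.......
....#####.#.........
.........#..........
0.5
....................#..
...................###.
...................####
..................#####
.................######
................#######
...............########
.............##########
............###########
............##########.
.##........###########.
###........###########.
###........##########..
###........##########..
###........##########..
###........##########..
###........#########...
####.......#########...
####
[... 338 characters left out ...]
, 155), (145, 155, 151), (140, 150, 148)]
168 [(149, 157, 155), (145, 154, 151), (137, 146, 142)]
174 [(147, 157, 154), (124, 131, 129), (117, 125, 124)]
180 [(129, 138, 135), (120, 128, 126), (117, 126, 124)]
186 [(122, 129, 127), (119, 128, 125), (117, 125, 123)]
192 [(122, 130, 127), (120, 129, 126), (117, 125, 121)]
198 [(120, 128, 126), (128, 129, 117), (117, 124, 122)]
204 [(121, 128, 125), (191, 162, 44), (115, 124, 121)]
210 [(128, 135, 128), (173, 145, 44), (115, 123, 121)]
216 [(161, 134, 36), (174, 146, 43), (132, 126, 101)]
222 [(170, 141, 35), (174, 146, 43), (172, 145, 45)]
228 [(170, 142, 39), (175, 147, 42), (176, 148, 47)]
234 [(172, 143, 42), (174, 146, 42), (176, 148, 45)]
```

Request:
play_rows --pt "-0.2 0 0" --pt "-0.2 0 0" --pt "-0.2 0 0" --pt "-0.2 0 0" --pt "-0.2 0 0" --pt "-0.2 0 0.05" --pt "0 0 0" --twist '[0,0,0,0,0,0,0]'

```text
t: 36.02
eef_pos: [0.5406, 0.0128, 0.0742]
ee_rot: [3.141, -0.0, -1.57]
force: [1.0, 1.0, -1.7]
width: 0.0609
gripper_force: 3.0
```

Run:
```python
from h import *
f=imaging.grab_frame("scene"); P,c=mask("cement_tin","scene"); print(c); 
if P is not None: ascii(P); print(np.argwhere(P).min(0))
wfit()
```

```text
0.56
...................#...
..................###..
..................####.
..................####.
.................######
................#######
...............########
..............#########
............##########.
...........###########.
...........###########.
...........##########..
.#.........##########..
###........##########..
###........##########..
###........#########...
###........#########...
###........########....
###........########....
.###.......########....
.#####....########.....
.#################.....
.################......
..#############........
...###########.........
....#########..........
.......####............
[180 214]
wrist yellow box [ 194  200  123   40 3541]
[(77.9, 115, 0.006), (89.9, 120, 0.003), (95.3, 125, 0.003), (154.3, 105, 0.009), (172.1, 110, 0.006), (190.5, 110, 0.009), (191.1, 120, 0.006), (255.5, 130, 0.003)]
```

```bash
cat >> h.py <<'E'
def sfit():
    s=arm.get_state(); f=imaging.grab_frame("scene"); P,c=mask("cement_tin","scene"); p=np.array(s["eef_pos"]); w=arm.get_state(); W=imaging.grab_frame("wrist")
    s2,f2,m2=wy(); wt=np.nonzero(m2)[0].min(); ys,xs=np.nonzero(P); ob=np.array([xs.min(),xs.max()+1,ys.max()+1]); print(c,ob,ys.min(),"wrist top",wt); out=[]
    rb=[xs[ys==r].max()+1 for r in range(ys.min()+6,ys.max()-3)]
    for d in range(90,200,4):
        t=np.radians(d);a=np.array([0,np.sin(t),np.cos(t)]);e=np.array([1.,0,0]);g=np.cross(a,e)
        for so in np.arange(-.002,.026,.002):
            X=[p+(z-so)*a+.031*(e*np.cos(k)+g*np.sin(k)) for k in A for z in(0,.066)]
            q=np.array([proj(f,x) for x in X],np.float32); im=np.zeros((384,512),np.uint8); cv2.fillConvexPoly(im,cv2.convexHull((q*16).round().astype(np.int32)),1,shift=4)
            pr=[(np.nonzero(im[r])[0].max()+1 if im[r].any() else 0) for r in range(ys.min()+6,ys.max()-3)]
            wr=min(wproj(f2,s2,x)[1] for x in X[::2])
            out.append((round(float(np.abs(np.array([q[:,0].min(),q[:,0].max(),q[:,1].max()])-ob).sum()+np.abs(np.array(pr)-rb).mean()*3+abs(wr-wt)/4),2),d,round(so,3),round(wr)))
    for o in sorted(out)[:6]: print(o)
E
python3 - <<'E'
from h import *
sfit()
E
```

```text
wrist yellow box [ 194  200  123   40 3540]
0.83 [214 237 207] 181 wrist top 200
(8.9, 154, np.float64(0.008), 188)
(9.35, 158, np.float64(0.01), 188)
(9.37, 154, np.float64(0.006), 188)
(9.5, 154, np.float64(0.002), 190)
(9.84, 150, np.float64(0.006), 189)
(9.91, 154, np.float64(0.01), 187)
```

Request:
play_rows --pt "0 0 0.1" --pt "-0.1 0 0.05" --pt "-0.2 0 0" --pt "-0.2 0 0" --twist '[0,0,0,0]'

```text
t: 36.88
eef_pos: [0.5407, 0.0253, 0.0705]
ee_rot: [3.142, -0.0, -1.57]
force: [0.1, -0.1, -1.3]
width: 0.061
gripper_force: 3.0
```

Run:
```python
from h import *
sfit()
```

```text
wrist yellow box [ 194  200  123   40 3546]
0.71 [211 234 206] 181 wrist top 200
(9.61, 158, np.float64(0.014), 186)
(9.66, 154, np.float64(0.012), 186)
(9.66, 166, np.float64(0.016), 190)
(9.8, 162, np.float64(0.012), 188)
(9.91, 166, np.float64(0.014), 190)
(10.08, 166, np.float64(0.018), 190)
```

Request:
play_rows --pt "0 0 0.12" --pt "0 0 0.12" --twist '[0,0]'

```text
t: 37.33
eef_pos: [0.5409, 0.0249, 0.0648]
ee_rot: [-3.141, 0.0, -1.57]
force: [-1.6, 0.3, 4.4]
width: 0.0611
gripper_force: 3.0
```

Request:
play_rows --pt "0 0 0.1" --pt "0 0 0" --twist '[0,0]'

```text
t: 37.58
eef_pos: [0.5408, 0.0249, 0.0621]
ee_rot: [-3.141, 0.0, -1.57]
force: [-1.3, -0.0, 2.5]
width: 0.0611
gripper_force: 3.0
```

Run:
```python
from h import *
sfit()
```

```text
wrist yellow box [ 195  205  121   35 3042]
0.75 [211 234 208] 181 wrist top 205
(12.01, 158, np.float64(0.014), 186)
(12.11, 162, np.float64(0.014), 188)
(12.13, 150, np.float64(0.01), 186)
(12.18, 150, np.float64(0.008), 187)
(12.3, 162, np.float64(0.016), 188)
(12.45, 166, np.float64(0.016), 190)
```

Request:
play_rows --pt "-0.3 0 0" --pt "-0.3 0 -0.06" --pt "-0.3 0 -0.06" --pt "-0.3 0 -0.06" --twist '[0,0,0,0]'

```text
t: 38.28
eef_pos: [0.5405, 0.0556, 0.0666]
ee_rot: [3.141, -0.0, -1.57]
force: [0.1, -1.2, -1.2]
width: 0.0609
gripper_force: 3.0
```

Run:
```python
from h import *
sfit()
s=arm.get_state();f=imaging.grab_frame("top"); P,c=mask("cement_tin","top"); print(c, None if P is None else (np.argwhere(P).min(0),np.argwhere(P).max(0)))
# black cap in scene near tin
f=imaging.grab_frame("scene"); g=f["pixels"].astype(int); print(np.round(proj(f,np.array(s["eef_pos"])+[0,.03,-.06])))
for r in range(186,222,2): print(r," ".join("%3d/%2d"%(g[r,c].sum()//3,g[r,c,0]-g[r,c,2]) for c in range(200,240,3)))
```

```text
wrist yellow box [ 200  200  111   40 2918]
0.62 [204 225 205] 177 wrist top 200
(10.37, 154, np.float64(0.004), 189)
(10.38, 154, np.float64(0.008), 188)
(10.43, 162, np.float64(0.012), 188)
(10.59, 170, np.float64(0.014), 192)
(10.62, 158, np.float64(0.008), 188)
(10.84, 166, np.float64(0.014), 190)
0 None
[209. 199.]
186 180/ 7 187/10 148/ 3 179/10 129/20 110/107 123/111 104/98 116/10 207/-13 214/-11 208/-11 213/-15 218/-10
188 159/77 169/18 173/ 8 186/ 9 132/16 122/115 111/110  95/97 153/-6 215/-13 209/-14 211/-11 213/-11 211/-14
190 138/113 129/68 174/13 183/ 9 133/19 136/118 116/109 103/80 199/-10 210/-12 210/-11 208/-13 208/-11 214/-14
192 131/105 114/82 171/15 174/ 7 135/21 131/117 115/103 106/66 205/-12 197/-10 167/-10 186/-12 206/-16 230/-9
194 105/82 127/69 175/16 178/11 149/17 123/112 115/103 111/46 202/-14 182/-15 110/-9 112/-9 155/-10 223/-13
196 108/28 184/21 171/23 183/ 8 158/14 119/106 107/99 124/38 147/-10 147/-8 109/-9 115/-10 134/-7 146/-8
198 186/-10 225/-11 130/55 164/31 142/53 121/108 106/103 118/27 105/-7 107/-8 112/-8 137/-7 147/-9 146/-10
200 227/-10 219/-15
[... 448 characters left out ...]
 104/-8 107/-6 114/-11 142/-9 139/-7 140/-11 138/-8 138/-9 141/-5
210 112/-4 116/-8 142/-8 136/-9 106/-5 107/-5 107/-6 127/-9 136/-8 139/-8 142/-9 138/-8 138/-9 140/-8
212 133/-10 120/-8 110/-6 107/-8 109/-7 114/-6 131/-8 139/-8 135/-11 139/-7 142/-10 140/-6 139/-9 143/-9
214 145/-9 144/-6 133/-9 117/-7 107/-5 113/-8 140/-9 133/-12 137/-8 131/-10 134/-9 137/-9 140/-10 136/-9
216 139/-10 141/-9 138/-9 140/-10 133/-7 131/-9 137/-10 137/-10 136/-8 134/-6 135/-7 137/-8 139/-7 142/-10
218 141/-6 141/-4 139/-10 140/-8 141/-9 140/-10 141/-11 142/-9 137/-13 135/-8 135/-10 135/-6 138/-10 133/-6
220 135/-6 139/-8 137/-9 137/-9 137/-10 139/-11 136/-5 136/-10 133/-12 135/-10 134/-11 133/-8 134/-8 138/-9
```

Request:
play_rows --pt "0 0 0.1" --pt "-0.2 0 0.06" --pt "-0.2 0 0" --pt "-0.15 0 0" --pt "0 0 0.08" --pt "0 0 0" --twist '[0,0,0,0,0,0]'

```text
t: 39.38
eef_pos: [0.5411, 0.069, 0.0609]
ee_rot: [-3.14, 0.0, -1.57]
force: [-0.6, 1.3, 1.8]
width: 0.0609
gripper_force: 3.0
```

```bash
cat >> h.py <<'E'
def capmap(r0,r1,c0,c1):
    g=imaging.grab_frame("scene")["pixels"].astype(int)
    for r in range(r0,r1): print(r,"".join("Y" if g[r,c,0]-g[r,c,2]>45 else ("B" if g[r,c].sum()<230 else ".") for c in range(c0,c1)))
E
python3 - <<'E'
from h import *
wy(); capmap(172,210,192,232)
f=imaging.grab_frame("scene"); s=arm.get_state(); p=np.array(s["eef_pos"])
for z in(0,.014,.084): print(z,np.round(proj(f,[p[0],p[1],z]),1))
print(np.round(s["force"],1))
E
```

```text
wrist yellow box [ 201  201  109   39 2835]
172 BBBBBBBBB........BBB....................
173 BBBBBBBBBBB.....BBB.....................
174 BBBBBBBBBBBBBBBBBB......................
175 BBBBBBBBBBBBBBBBB.YYYY..................
176 BBBBBBBBBBBBBBBBB..B.Y..................
177 BBBBBBBBBBBBBBBBBBBBBBBB.YY.............
178 BBBBBBBBBBBBBBBBBBBBBBBBYYYY............
179 ...BBBBBBBBBBBBBBBBBBBBBYYYY............
180 ......BBBBBBBBBBBBBBBBBBYYYYY...........
181 .........BBBB.....BBBBBBYYYYY...........
182 ................YYBBBBBYYYYYY...........
183 .................YBBBBYYYYYYY...........
184 .................YBBBYYYYYYY............
185 ..................BYYYYYYYYY............
186 ..................YYYYYYYYYY............
187 YYY...............YYYYYYYYYY............
188 YYYYYYY...........YYYYYYYYY.............
189 YYYYYYYYY.........YYYYYYYYY.............
190 YYYYYYYYY.........YYYYYYYYY.............
191 YYYYYYYYYY........YYYYYYYY..............
192 YYYYYYYYYY........YYYYYYYY..............
193 YYYYYYYYYY........YYYYYYYY..............
194 YYYYYYYYYY........YYYYYYYY..............
195 YYYYYYYYYY........YYYYYYYY..............
196 YYYYYYYYYY........YYYYYYYY..............
197 YYYYYYY...........YYYYYYYY..............
198 YYYYY......Y.....YYYYYYYY...............
199 YYY........YYYYYYYYYYYYYY...............
200 Y..........BYYYYYYYYYYY.................
201 ...........BBBYYYYYYYB..................
202 ............BBBBBBBBBB..................
203 .............BBBBBBBB...................
204 .................B......................
205 ........................................
206 ........................................
207 ........................................
208 ........................................
209 ........................................
0 [213.  202.2]
0.014 [212.8 198.7]
0.084 [212.  180.5]
[1.1 1.7 2.5]
```

Request:
play_rows --pt "-0.15 0 0.04" --pt "-0.15 0 0" --pt "-0.15 0 0" --pt "-0.15 0 0" --pt "-0.1 0 0" --twist '[0,0,0,0,0]'

```text
t: 40.15
eef_pos: [0.5404, 0.0864, 0.0594]
ee_rot: [3.141, -0.0, -1.57]
force: [-0.4, -0.8, -1.1]
width: 0.0613
gripper_force: 3.0
```

Run:
```python
from h import *
wy(); capmap(172,206,188,228)
f=imaging.grab_frame("scene"); s=arm.get_state(); p=np.array(s["eef_pos"])
print(np.round(proj(f,[p[0],p[1],0]),1),np.round(s["force"],1))
```

```text
wrist yellow box [ 206  197  101   43 3225]
172 BBBBBBBBBB.....BBB......................
173 BBBBBBBBBBBBBBBBBB......................
174 BBBBBBBBBBBBBBBBBY......................
175 BBBBBBBBBBBBBBBBBBB.....................
176 BBBBBBBBBBBBBBBBBBBBBBB.YYY.............
177 BBBBBBBBBBBBBBBBBBBBBBBYYYY.............
178 ...BBBBBBBBBBBBBBBBBBBBYYYY.............
179 ......BBBBBBBBB.BBBBBBBYYYY.............
180 .........BBB...Y.BBBBBBYYYY.............
181 ...............YYBBBBBYYYYY.............
182 ................YBBBBYYYYYY.............
183 .................BBYYYYYYYYB............
184 .................BYYYYYYYYYB............
185 .................YYYYYYYYYYB............
186 YYY..............YYYYYYYYYY.............
187 YYYYYY...........YYYYYYYYYY.............
188 YYYYYYYY.........YYYYYYYYY..............
189 YYYYYYYYY........YYYYYYYYY..............
190 YYYYYYYYY........YYYYYYYYY..............
191 YYYYYYYYY........YYYYYYYYY..............
192 YYYYYYYYY........YYYYYYYYY..............
193 YYYYYYYYY........YYYYYYYYY..............
194 YYYYYYYYY........YYYYYYYYY..............
195 YYYYYYYYY........YYYYYYYYY..............
196 YYYYYYYYYY.......YYYYYYYYY..............
197 YYYYYYYYYYYY....YYYYYYYYY...............
198 YYYYYYYYYYYYYYYYYYYYYYYY................
199 YYYYYYY.....YYYYYYYYYYYB................
200 YYYYY.......BBYYYYYYBBBB................
201 ............BBBBBBBBBBBB................
202 .............BBBBBBBBB..................
203 ...............BBBBB....................
204 ........................................
205 ........................................
[208.4 200.8] [-0.6  0.  -1.5]
```

Request:
play_rows --pt "0.3 0 0" --pt "0.5 0 0" --pt "0.5 0 0" --pt "0.3 0 0" --pt "0 0 0.06" --pt "0 0 0.06" --twist '[0,0,0,0,0,0]' --newtons 6

```text
t: 41.05
eef_pos: [0.5408, 0.0463, 0.0572]
ee_rot: [-3.141, 0.0, -1.57]
force: [-4.8, 1.5, 7.7]
width: 0.0615
gripper_force: 6.0
```

Request:
play_rows --pt "0 0 0.06" --pt "0 0 0.04" --pt "0 0 0" --twist '[0,0,0]' --newtons 3

```text
t: 41.42
eef_pos: [0.5406, 0.0463, 0.0541]
ee_rot: [3.142, -0.0, -1.57]
force: [-1.6, 0.5, 2.8]
width: 0.0611
gripper_force: 3.0
```

Run:
```python
from h import *
wy(); capmap(176,208,196,240)
f=imaging.grab_frame("scene"); s=arm.get_state(); p=np.array(s["eef_pos"])
print(np.round(proj(f,[p[0],p[1],0]),1),np.round(s["force"],1))
```

```text
wrist yellow box [ 207  198   99   42 3139]
176 BBBBBBBBBBBB.......BBBB.....................
177 BBBBBBBBBBBBB.....BBBYYY....................
178 BBBBBBBBBBBBBBBBBBBBBYYYY...................
179 BBBBBBBBBBBBBBBBBBBBYYYYY...................
180 BBBBBBBBBBBBBBBBBBBB.BBBB...B...............
181 BBBBBBBBBBBBBBBBBBBBBBBBBB.YYB..............
182 ..BBBBBBBBBBBB.BBBBBBBBBBBYYYB..............
183 ......BBBBBBB..BBBBBBBBBBBYYYB..............
184 .........BBBBBBBBBBBBBBBBBYYYB..............
185 ............BBBB....BBBBBBYYYB..............
186 ...................YBBBBBYYYYB..............
187 ....................BBBBYYYYYB..............
188 ....................BBBYYYYYYB..............
189 ....................BYYYYYYYYB..............
190 YYY.................YYYYYYYYYB..............
191 YYYYY...............YYYYYYYYY...............
192 YYYYYY..............YYYYYYYYY...............
193 YYYYYY..............YYYYYYYY................
194 YYYYYY..............YYYYYYYYY...............
195 YYYYY...............YYYYYYYYY...............
196 YYYY................YYYYYYYYY...............
197 YYY.................YYYYYYYYY...............
198 Y...................YYYYYYYYY...............
199 ....................YYYYYYYYY...............
200 ....................YYYYYYYY................
201 ....................YYYYYYYY................
202 ...................YYYYYYYY.................
203 ..................YYYYYYYBB.................
204 ..............BBBBBYYYBBBBB.................
205 ..............BBBBBBBBBBBB..................
206 ...............BBBBBBBBBB...................
207 ...................BBB......................
[218.7 204.3] [-1.7  1.3  3.6]
```

Request:
play_rows --pt "0 0 0" --pt "0 0 0" --pt "0 0 0" --pt "0 0 -0.4" --pt "0 0 -0.7" --pt "0 0 -0.36" --pt "0 0 0" --pt "0 0 0" --twist '[0,0,0,0,0,0,0,0]' --fingers 0.84

```text
t: 42.58
eef_pos: [0.5403, 0.0461, 0.0902]
ee_rot: [3.141, -0.0, -1.57]
force: [0.6, -0.5, -0.2]
width: 0.0736
gripper_force: 0.0
```

Run:
```python
from h import *
s=arm.get_state(); print(s["eef_pos"],s["width"])
for c in("scene","top"): locate("cement_tin",TINV,[.54,.052],c)
s,f,m=wy()
for y in(.042,.046,.05,.054,.058):
    q=np.array([wproj(f,s,[.541+.031*np.cos(k),y+.031*np.sin(k),.084]) for k in A]); print(y,np.round([q[:,0].min(),q[:,0].max(),q[:,1].min()],1))
capmap(176,210,196,240)
```

```text
[0.54032185 0.04606645 0.09024468] 0.07363645568478751
cement_tin scene 0.63 [0.539  0.0529] res px [-0.5  0.6 -1.5  1.3]
cement_tin top none
wrist yellow box [ 206  184   99   56 4070]
0.042 [193.9 308.9 180.6]
0.046 [194.4 308.4 188.3]
0.05 [194.9 307.9 195.9]
0.054 [195.5 307.4 203.4]
0.058 [196.  306.9 210.8]
176 ...................BBBB.....BBB.............
177 ...................BBBB.....BBB.............
178 ..................YBBBBYYYY.BBB.............
179 ...................BBYYYYYYYBBB.............
180 ...................YYYYYYYYYYBB.............
181 ..................YYYYYYYYYYY...............
182 YY................YYYYYYYYYYY...............
183 YYY...............YYYYYYYYYY................
184 YYYY..............YYYYYYYYYY................
185 YYYYY.............YYYYYYYYYY................
186 YYYYYY............YYYYYYYYYY................
187 YYYYYY............YYYYYYYYYY................
188 YYYYYY............YYYYYYYYYY................
189 YYYYYYY...........YYYYYYYYYY................
190 YYYYYYY...........YYYYYYYYYY................
191 YYYYYYY...........YYYYYYYYYY................
1
[... 180 characters left out ...]
..............
196 YYYY.......YYYYYYYYYYYYYYYYYY...............
197 YYY........YYYYYYYYYYYYYYYYYY...............
198 Y..........YYYYYYYYYYYYYYYYYY...............
199 ...........YYYYYYYYYYYYYYYYYY...............
200 ............YYYYYYYYYYYYYYYY................
201 ............YYYYYYYYYYYYYYYY................
202 .............YYYYYYYYYYYYY..................
203 ...............YYYYYYYYYYBB.................
204 ..............BBBYYYYYBBBBB.................
205 ..............BBBBBBBBBBBB..................
206 ...............BBBBBBBBBB...................
207 .................BBBBB......................
208 ............................................
209 ............................................
```

Request:
play_rows --pt "0 0 0" --pt "-0.2 0 0" --pt "0 0 0" --pt "0 0 0" --pt "0 0 0" --pt "0 0 0" --pt "0 0 0" --pt "0 0 0" --twist '[0,0,0,0,0,0,0,0]'

```text
t: 43.88
eef_pos: [0.5406, 0.0511, 0.0906]
ee_rot: [-3.142, 0.0, -1.57]
force: [-0.8, -0.1, 0.2]
width: 0.0737
gripper_force: 0.0
```

Request:
play_rows --pt "0 0 0" --pt "0 0 0" --pt "0 0 0" --pt "0 0 0" --pt "0 0 0" --pt "0 0 0" --pt "0 0 0" --twist '[0,0,0,0,0,0,0]'

```text
t: 44.75
eef_pos: [0.5406, 0.0512, 0.0905]
ee_rot: [3.142, -0.0, -1.57]
force: [0.7, -0.4, -1.0]
width: 0.0733
gripper_force: 0.0
```

Request:
play_rows --pt "0 0 0" --pt "0 0 0" --pt "0 0 0" --pt "0 0 -0.2" --pt "0 0 -0.2" --pt "-0.4 0 0" --twist '[0,0,0,0,0,0]' --fingers 0.6 --newtons 5

```text
t: 45.5
eef_pos: [0.5408, 0.0612, 0.1011]
ee_rot: [-3.141, 0.0, -1.571]
force: [0.4, -0.2, -2.1]
width: 0.0607
gripper_force: 5.0
```

Request:
play_rows --pt "-0.6 0 0" --pt "-0.6 0 0" --pt "-0.3 0 0" --pt "-0.3 0 0" --pt "-0.3 0 0" --pt "-0.3 0 0" --pt "-0.3 0 0" --pt "-0.35 0 0" --twist '[0,0,0,0,0,0,0,0]'

```text
t: 46.5
eef_pos: [0.5406, 0.1379, 0.1005]
ee_rot: [-3.141, 0.0, -1.571]
force: [0.9, -1.1, 0.1]
width: 0.0604
gripper_force: 5.0
```

Run:
```python
from h import *
s=arm.get_state(); print(np.round(s["force"],1),s["eef_pos"][1])
capmap(162,206,180,224)
```

```text
[ 0.9 -1.1  0.1] 0.1378999907054027
162 BBBBBBBBBBBBBBBBBBBBBB.............YYY......
163 BBBBBB...BBBBBBBBBBBBB......................
164 ..........BBBBBB..BBBB......................
165 ..........BBBBB....BBB......................
166 .........Y.BB......BBB......................
167 ...........B.......BBB......................
168 ..................YYYB......................
169 .................YYYYB......................
170 .............YYYYYYYYY......................
171 ...........YYYYYYYYYYY......................
172 ...........YYYYYYYYYYY......................
173 ...........YYYYYYYYYYYY.....................
174 ...........YYYYYYYYYYYY.....................
175 ...........YYYYYYYYYYYYY....................
176 ...........YYYYYYYYYYYYYY...................
177 ...........YYYYYYYYYYYYYY...................
178 ...........YYYYYYYYYYYYYYY..................
179 ...........YYYYYYYYYYYYYYY..................
180 ...........YYYYYYYYYYYYYYYY.................
181 YYYYY......YYYYYYYYYYYYYYYY.................
182 YYYYYYY...YYYYYYYYYYYYYYYYYY................
183 YYYYYYYYYYYYYYYYYYYYYYYYYYYY...
[... 391 characters left out ...]
..............
192 YYYYYYYYYYYYYYYYYYYYYYYBBBBBB...............
193 YYYYYYYYYYYYYYYYYYYYYBBBBBBB................
194 YYYYYYYYYYYYYYYYYYBBBBBBBBB.................
195 YYYYYYYYYYYYYYYYYYBBBBBBB...................
196 YYYYYYYYYYYYYYYYYYBBBBB.....................
197 YYYYYYYYYYYYYYYYYYBBB.......................
198 YYYYYYYYYYYYYYYYY...........................
199 YYYYYYYYYYYYYYYY............................
200 YYYYYYYYYYYYY...............................
201 ....YYYY....................................
202 ............................................
203 ............................................
204 ............................................
205 ............................................
```

Request:
play_rows --pt "0 0 0" --pt "0.2 0 -0.5" --pt "0.8 0 0" --pt "1 0 0" --pt "1 0 0" --pt "1 0 0" --pt "1 0 0" --pt "0.9 0 0" --twist '[0,0,0,0,0,0,0,0]' --newtons 14

```text
t: 47.55
eef_pos: [0.5398, -0.0123, 0.113]
ee_rot: [3.141, 0.0, -1.571]
force: [0.6, -0.7, -1.8]
width: 0.0602
gripper_force: 14.0
```

Request:
play_rows --pt "0.7 0 0.3" --pt "0 0 0.3" --pt "0 0 0.2" --pt "0 0 0" --twist '[0,0,0,0]'

```text
t: 48.05
eef_pos: [0.5404, -0.0273, 0.0924]
ee_rot: [3.14, -0.0, -1.57]
force: [0.5, -0.4, -2.3]
width: 0.0604
gripper_force: 14.0
```

Request:
play_rows --pt "0 0 0.12" --pt "0 0 0.1" --pt "-0.13 0 0.05" --pt "-0.26 0 0.09" --pt "-0.26 0 0.11" --pt "-0.26 0 0.15" --pt "-0.25 0 0.18" --pt "-0.25 0 0.2" --twist '[0,0,0,0,0,0,0,0]' --newtons 5

```text
t: 49.05
eef_pos: [0.5407, 0.0082, 0.0676]
ee_rot: [-3.142, 0.0, -1.57]
force: [0.7, 1.3, 0.5]
width: 0.0606
gripper_force: 5.0
```

Run:
```python
from h import *
s=arm.get_state(); print(np.round(s["force"],1),s["eef_pos"][1])
capmap(172,220,205,255)
```

```text
[0.7 1.3 0.5] 0.008212674485338642
172 ........BB...........BBBBBBB.....BB...YBBBB....BB.
173 .......BBB............BBBBB............BBB........
174 ......BBBB............BBBB............BB..........
175 BBBBBBBBBBB.B........BBB.................Y........
176 BBBBBBBBBBBBBB......BBB......................B....
177 BBBBBBBBBBBBBBB....BBBB.............BB............
178 BBBBBBBBBBBBBBBBBBBBBB..............BBBBB..BBBBBBB
179 BBBBBBBBBBBBBBBBBBBBBB.................BBBBBBBBBBB
180 BBBBBBBBBBBBBBBBBBBBBBBBBBBBBBB...................
181 ..BBBBBBBBB..BBBBBBBBBBBBBBBBBB...................
182 .....BBBBB........BBBBBBBBBBBBB...................
183 ........BBBB.....BBBBBBBBBBBBBB...................
184 ...........BBBBBBBB.BBBBBBBBBBB...................
185 ..............BBBB....BBBBBBBBB...................
186 .....................YBBBBBYBBB...................
187 .....................YBBBYYYYYB...................
188 ......................BBYYYYYYY...................
189 .....................YYYYYYYYYY...................
190 .....................YYYYYYYYYYY..................
191 ................
[... 874 characters left out ...]
.............YYYYYYYYYYYYBBBBBB.........
208 ........................YYYYYYYYYYBBBBBB..........
209 .........................YYYYYYYYBBBBBBB..........
210 ..........................YYYYYYBBBBBBB...........
211 ............................Y...BBBBBB............
212 .................................BBBB.............
213 ..................................BB..............
214 ..................................................
215 ..................................................
216 ..................................................
217 ..................................................
218 ..................................................
219 ..................................................
```

Request:
play_rows --pt "-0.28 0 0.26" --pt "-0.23 0 0.2" --pt "-0.23 0 0.22" --pt "-0.2 0 0.27" --pt "-0.2 0 0.3" --pt "0 0 0.1" --pt "0 0 0" --twist '[0,0,0,0,0,0,0]'

```text
t: 49.98
eef_pos: [0.5413, 0.0364, 0.0343]
ee_rot: [-3.14, 0.0, -1.57]
force: [1.0, -0.8, 1.7]
width: 0.0607
gripper_force: 5.0
```

Run:
```python
from h import *
s=arm.get_state(); print(np.round(s["force"],1),s["eef_pos"][1]);wy()
capmap(184,218,205,255)
F=imaging.grab_frame("scene")
e=np.array([1.,0,0])
for d in(70,80,90):
    t=np.radians(d);a=np.array([0,np.sin(t),np.cos(t)]);g=np.cross(a,e); c=np.array([.5407,-.044,.031])
    X=np.array([proj(F,c+.022*(e*np.cos(k)+g*np.sin(k))) for k in A]); Y=np.array([proj(F,c+a*.02+.031*(e*np.cos(k)+g*np.sin(k))) for k in A]);print(d,np.round([X[:,0].min(),X[:,0].max(),X[:,1].min(),X[:,1].max()]),np.round([Y[:,0].min(),Y[:,0].max(),Y[:,1].min(),Y[:,1].max()]))
```

```text
[ 1.  -0.8  1.7] 0.0364035705479439
wrist yellow box [  193   131   128   109 12987]
184 BBBBBBBBBB.BBBB...................................
185 BBBBBBBBBBBBBBY...................................
186 BBBBBBBBBBBBBB.......BB...........................
187 BBBBBBBBBBBBBBBBBBBBBBBB..........................
188 BBBB.BBBBBBBBBBBBBBBBBBB..........................
189 BBB....BBBBBBBBBBBBBBBBB..........................
190 .BBBBBB.BBBBBBBBBBBBBYYY..........................
191 ....BBBBBBB..BBBBBBBYYYYYYY.......................
192 .......BB....Y.BBBBYYYYYYYYYYY....................
193 .............Y.BBBYYYYYYYYYYYYYYY.................
194 ..............BBBYYYYYYYYYYYYYYYYY................
195 ...............BYYYYYYYYYYYYYYYYYYY...............
196 ..............YYYYYYYYYYYYYYYYYYYYY...............
197 ..............YYYYYYYYYYYYYYYYYYYYB...............
198 ..............YYYYYYYYYYYYYYYYYYYBBBBB............
199 ..............YYYYYYYYYYYYYYYYYY.BBBBBB...........
200 ..............YYYYYYYYYYYYYYYYYYBBBBBBB...........
201 ..............YYYYYYYYYYYYYYYYYBBBBBBBB...........
202 ..............YYYYYYY
[... 295 characters left out ...]
.........
208 .................YYYYYYYYYYYYYBBBBBBBB............
209 ....................YYYYYYYYYYBBBBBBB.............
210 .......................YYYYYYY..BBBB..............
211 ..........................YYY.....................
212 ..................................................
213 ..................................................
214 ..................................................
215 ..................................................
216 ..................................................
217 ..................................................
70 [238. 247. 199. 210.] [231. 243. 193. 209.]
80 [239. 246. 198. 211.] [232. 242. 193. 211.]
90 [239. 246. 198. 211.] [232. 242. 193. 212.]
```

Request:
play_rows --pt "0 0 0" --pt "0 0 0" --pt "0 0 0" --pt "0.6 0 0" --pt "0.7 0 0.1" --pt "0.7 0 0" --pt "0 0 0" --twist '[0,0,0,0,0,0,0]' --fingers 0.82

```text
t: 51.0
eef_pos: [0.5403, -0.0157, 0.0317]
ee_rot: [3.141, -0.0, -1.573]
force: [-0.2, 0.2, 0.2]
width: 0.0718
gripper_force: 0.0
```

Request:
play_rows --pt "0 0 0" --pt "0 0 0" --pt "0 0 0" --pt "0 0 0" --twist '[0,0,0,0]' --fingers 0.6 --newtons 3

```text
t: 51.5
eef_pos: [0.5409, -0.0136, 0.032]
ee_rot: [-3.141, 0.0, -1.57]
force: [1.2, 0.1, 1.0]
width: 0.0612
gripper_force: 3.0
```

Request:
play_rows --pt "-0.19 0 -0.29" --pt "-0.21 0 -0.27" --pt "-0.26 0 -0.23" --pt "-0.28 0 -0.21" --pt "-0.3 0 -0.16" --pt "-0.32 0 -0.12" --pt "0 0 0" --twist '[0,0,0,0,0,0,0]'

```text
t: 52.38
eef_pos: [0.5409, 0.0258, 0.0641]
ee_rot: [-3.141, 0.0, -1.569]
force: [0.3, 0.2, -0.3]
width: 0.0613
gripper_force: 3.0
```

Run:
```python
from h import *
s=arm.get_state(); print(np.round(s["force"],1),s["eef_pos"][1]);wy()
capmap(174,216,200,245)
```

```text
[ 0.3  0.2 -0.3] 0.025842821513880405
wrist yellow box [279 199  37  41 299]
174 BB...BBBBB............BBB...............B....
175 BBBBBBBBBBBBB........BBB.....................
176 BBBBBBBBBBBBBB......BBB......................
177 BBBBBBBBBBBBBBBBBBBBBB...................BB..
178 BBBBBBBBBBBBBBBBBBBBB.Y...................BBB
179 BBBBBBBBBBBBBBBBBBBBBB.......BB.............B
180 .BBBBBBBBBBBBBBBBBBBBBBBBBBBBBBB.............
181 ....BBBBBBBBBBBB.BBBBBBBBBBBBBBB.............
182 .......BBBBBB..B.BBBBBBBBBBBBBBB.............
183 ..........BBBBBBBBBBBBBBBBBBBBBB.............
184 .............BBBBB....BBBBBBBBB..............
185 .....................YBBBBBBBBBB.............
186 .....................YBBBBBBBBBB.............
187 ......................BBBBBBBBBBB............
188 ......................BBBBBBBBBBB............
189 YY....................BBBBBBBBBB.............
190 YYY...................BBBBBBBBBB.............
191 YYY......YY...........BBBBBBBBBB.............
192 YY......YYYY..........YYBBBBBBB..............
193 YY.....YYYYYY........YYYYYBBBYYY.............
194 YY.....YYYYYYY.....
[... 376 characters left out ...]

202 .........YYYYYYYYYYYYYYYY....................
203 ..........YYYYYYYYYYYYYY.....................
204 ...........YYYYYYYYYYYY......................
205 ............YYYYYYYYYY.......................
206 ..............YYYYYY.........................
207 .............................................
208 .............................................
209 .............................................
210 .............................................
211 .............................................
212 .............................................
213 .............................................
214 .............................................
215 .............................................
```

Request:
play_rows --pt "-0.34 0 -0.08" --pt "-0.34 0 -0.04" --pt "-0.35 0 0" --pt "-0.35 0 0.06" --pt "-0.33 0 0.1" --pt "-0.31 0 0.13" --pt "0 0 0.03" --twist '[0,0,0,0,0,0,0]'

```text
t: 53.35
eef_pos: [0.5413, 0.0766, 0.059]
ee_rot: [-3.14, 0.001, -1.569]
force: [0.5, 1.6, 3.0]
width: 0.061
gripper_force: 3.0
```

Run:
```python
from h import *
s=arm.get_state(); print(np.round(s["force"],1),s["eef_pos"][1]);wy()
capmap(170,210,190,235)
```

```text
[0.5 1.6 3. ] 0.07664442078967591
wrist yellow box [ 198  193  117   47 2916]
170 ...BBB............BBBBB.............BB.......
171 .BBBBB............BBB........................
172 BBBBBBBBBB.......BBB.........................
173 BBBBBBBBBBB.....BBB..........................
174 BBBBBBBBBBBBBBBBBB...........................
175 BBBBBBBBBBBBBBBBBBY..........................
176 BBBBBBBBBBBBBBBBBB.......BB..................
177 BBBBBBBBBBBBBBBBBBBBBBBBBBBB.................
178 .BBBBBBBBBBBBBBBBBBBBBBBBBBB.................
179 ....BBBBBBBBBBBBBBBBBBBBBBBBB................
180 .......BBBBBBBBBBBBBBBBBBBBB.................
181 ..........BBB...Y.BBBBBBBBBB.................
182 ................YYBBBBBBBBBB.................
183 .................YBBBBBBBBBY.................
184 .................YBBBBBBBBYYY................
185 ..................BBBBBBBYYYY................
186 ..................BBBBBBYYYYY................
187 YYYYY.............YYYYYYYYYYY................
188 YYYYYYY...........YYYYYYYYYYY................
189 YYYYYYYYY.........YYYYYYYYYY.................
190 YYYYYYYYYY........
[... 277 characters left out ...]

196 YYYYYYYYYY........YYYYYYYYYY.................
197 YYYYYYYYYYY.......YYYYYYYYYY.................
198 YYYYYYYYYYYYY....YYYYYYYYYY..................
199 YYYYYY...YYYYYYYYYYYYYYYYYY..................
200 YYY......YYYYYYYYYYYYYYYYYY..................
201 .........YYYYYYYYYYYYYYYYYY..................
202 ..........YYYYYYYYYYYYYYYY...................
203 ............YYYYYYYYYYYYY....................
204 .............YYYYYYYYYYY.....................
205 ................YYYYY........................
206 .............................................
207 .............................................
208 .............................................
209 .............................................
```

Request:
play_rows --pt "0 0 0.06" --pt "0 0 0.08" --pt "0 0 0" --twist '[0,0,0]' --newtons 8

```text
t: 53.82
eef_pos: [0.542, 0.0761, 0.0564]
ee_rot: [-3.139, 0.001, -1.57]
force: [1.3, 3.0, 8.8]
width: 0.0614
gripper_force: 8.0
```

Request:
play_rows --pt "0 0 0" --pt "0 0 0" --pt "0 0 0" --twist '[0,0,0]' --fingers 0.82

```text
t: 54.2
eef_pos: [0.54, 0.0752, 0.0549]
ee_rot: [3.14, -0.001, -1.571]
force: [0.4, -1.1, 0.3]
width: 0.072
gripper_force: 0.0
```

Run:
```python
from h import *
s=arm.get_state(); print(np.round(s["force"],1),np.round(s["eef_pos"],4),s["width"])
for i in range(2): locate("cement_tin",TIN,[.54,.08],"scene")
s,f,m=wy(); g=f["pixels"]
# cap disc: black region in wrist rows 150-240 near centre column
for r in range(160,240,8): print(r,"".join("Y" if int(g[r,c,0])-int(g[r,c,2])>45 else("B" if g[r,c].sum()<200 else ".") for c in range(180,335,3)))
for y in(.072,.076,.08,.084,.088):
    q=np.array([wproj(f,s,[.541+.022*np.cos(k),y+.022*np.sin(k),.084]) for k in A]);q2=np.array([wproj(f,s,[.541+.031*np.cos(k),y+.031*np.sin(k),.067]) for k in A]); print(y,np.round([q[:,0].min(),q[:,0].max(),q[:,1].min()],1),np.round([q2[:,0].min(),q2[:,0].max(),q2[:,1].min()],1))
```

```text
[ 0.4 -1.1  0.3] [0.54   0.0752 0.0549] 0.07195947119922118
cement_tin scene 0.79 [0.5261 0.0818] res px [-0.1  0.1 -3.6  3.3]
cement_tin scene 0.71 [0.5231 0.0759] res px [-1.1  1.1 -3.7  3.3]
wrist yellow box [ 209  196   92   44 3025]
160 ....................................................
168 ....................................................
176 ....................................................
184 ....................................................
192 ....................................................
200 ..................YYYYYYYYYYYYYY....................
208 ...............YYYYYYYYYYYYYYYYYYYYY................
216 .............YYYYYYYYYYYYYYYYYYYYYYYYY..............
224 ..BBB.......YYYYYYYYYYYYYYYYYYYYYYYYYYY........BBB..
232 BBBBB......YYYYYYYYYYYYYYYYYYYYYYYYYYYYY.......BBBB.
0.072 [199.2 301.6 223.7] [187.  315.1 190.9]
0.076 [199.9 301.  232.9] [187.7 314.4 199.5]
0.08 [200.7 300.4 241.9] [188.5 313.8 208. ]
0.084 [201.4 299.8 250.6] [189.2 313.2 216.3]
0.088 [202.2 299.2 259.1] [189.9 312.5 224.4]
```

Run:
```python
from h import *
s,f,m=wy(); rows={r:(np.nonzero(m[r])[0].min(),np.nonzero(m[r])[0].max()) for r in(200,208,216,224)}; print(rows)
from scipy.optimize import least_squares
def hull(x,y):
    q=np.array([wproj(f,s,[x+.031*np.cos(k),y+.031*np.sin(k),z]) for k in A for z in(0,.065)],np.float32); im=np.zeros((384,512),np.uint8); cv2.fillConvexPoly(im,cv2.convexHull((q*16).round().astype(np.int32)),1,shift=4); return im
for y in np.arange(.072,.104,.004):
    im=hull(.54,y); print(round(y,3),np.nonzero(im)[0].min(),{r:(np.nonzero(im[r])[0].min(),np.nonzero(im[r])[0].max()) for r in(208,224) if im[r].any()})
capmap(170,210,190,235)
F=imaging.grab_frame("scene"); print([np.round(proj(F,[.54,.08,z])) for z in(0,.084)])
```

```text
wrist yellow box [ 209  196   92   44 3035]
{200: (np.int64(236), np.int64(274)), 208: (np.int64(224), np.int64(286)), 216: (np.int64(219), np.int64(292)), 224: (np.int64(215), np.int64(296))}
0.072 165 {208: (np.int64(203), np.int64(304)), 224: (np.int64(195), np.int64(312))}
0.076 170 {208: (np.int64(207), np.int64(300)), 224: (np.int64(199), np.int64(308))}
0.08 176 {208: (np.int64(210), np.int64(297)), 224: (np.int64(203), np.int64(304))}
0.084 182 {208: (np.int64(213), np.int64(295)), 224: (np.int64(206), np.int64(301))}
0.088 188 {208: (np.int64(216), np.int64(292)), 224: (np.int64(209), np.int64(299))}
0.092 194 {208: (np.int64(220), np.int64(288)), 224: (np.int64(211), np.int64(296))}
0.096 199 {208: (np.int64(226), np.int64(282)), 224: (np.int64(214), np.int64(294))}
0.1 205 {208: (np.int64(236), np.int64(271)), 224: (np.int64(217), np.int64(291))}
170 .....B............BBBBBB...........YY.BB.....
171 ...BB..............BBBB......................
172 ..BBB.............BBBB.......................
173 BBBBB............BBBB........................
174 BBBBBBBBB.......BBB.......
[... 1112 characters left out ...]
.......
197 YYYYYYYYY........YYYYYYYYYY..................
198 YYYYYYYYY........YYYYYYYYYY..................
199 YYYYYY.YYY.......YYYYYYYYYY..................
200 YYY.....YYYYY...YYYYYYYYYYY..................
201 .........YYYYYYYYYYYYYYYYYY..................
202 .........YYYYYYYYYYYYYYYYY...................
203 ..........YYYYYYYYYYYYYYY....................
204 ...........YYYYYYYYYYYYY.....................
205 .............YYYYYYYYY.......................
206 .............................................
207 .............................................
208 .............................................
209 .............................................
[array([210., 201.]), array([209., 180.])]
```

Run:
```python
from h import *
g=cv2.imread("pics/w1.png")[:,:,::-1]; f=imaging.grab_frame("wrist"); s=dict(eef_pos=np.array([.4763,.1136,.2457]),ee_rot=np.array([np.pi,0,0]))
h=cv2.cvtColor(np.ascontiguousarray(g),cv2.COLOR_RGB2HSV); m=((h[...,0]>5)&(h[...,0]<22)&(h[...,1]>100)).astype(np.uint8); m[:60]=0;m[165:]=0;m[:,:150]=0;m[:,262:]=0
ys,xs=np.nonzero(m); print(xs.min(),xs.max(),ys.min(),ys.max(),m.sum())
for prof in([(.056,.012)],[(.056,.002),(.056,.012),(.05,.024)],FOOT):
    print(fitmask(m>0,lambda p:np.array([wproj(f,s,X) for X in cyl(p[0],p[1],prof)]),[.543,.178]))
for n in range(2): locate("tin_foot",[(.056,.005),(.056,.018)],[.543,.178],"scene")
```

```text
163 248 71 155 5714
(array([0.54574416, 0.17622181]), array([-0.57464731,  0.48018934, -1.34996686,  1.36576032]))
(array([0.54574592, 0.17633341]), array([-0.65605568,  0.56863962, -1.34759478,  1.36545843]))
(array([0.54571191, 0.17481368]), array([-1.93432796,  1.76083489, -2.51801927,  2.57068311]))
tin_foot scene 0.92 [0.5348 0.1823] res px [-3.   3.  -0.4  0.1]
tin_foot scene 0.72 [0.5348 0.1823] res px [-3.   3.  -0.4  0.1]
```

Request:
play_rows --pt "-0.36 0 0" --pt "-0.36 0 -0.1" --pt "0 0 0" --twist '[0,0,0]'

```text
t: 55.22
eef_pos: [0.5409, 0.0946, 0.0581]
ee_rot: [-3.141, 0.0, -1.569]
force: [0.4, 0.4, -0.8]
width: 0.072
gripper_force: 0.0
```

Request:
play_rows --pt "0 0 0" --pt "0 0 0" --pt "0 0 0" --pt "0 0 0" --twist '[0,0,0,0]' --fingers 0.6 --newtons 12

```text
t: 55.72
eef_pos: [0.5406, 0.0936, 0.0578]
ee_rot: [3.142, 0.0, -1.57]
force: [0.1, 1.3, 0.7]
width: 0.061
gripper_force: 12.0
```

Request:
play_rows --pt "0 0 -0.5" --pt "0 0 -0.8" --pt "-0.7 0 0" --pt "-0.9 0 0" --pt "-0.9 -0.1 0" --pt "-0.8 -0.08 0" --pt "0 0 0" --twist '[0,0,0,0,0,0,0]'

```text
t: 56.6
eef_pos: [0.5452, 0.1783, 0.0898]
ee_rot: [3.141, -0.0, -1.568]
force: [-0.5, -0.3, -1.8]
width: 0.0611
gripper_force: 12.0
```

Run:
```python
from h import *
s,f,m=wy(); g=f["pixels"]; print(np.round(s["eef_pos"],4)); p=np.array(s["eef_pos"])
h=cv2.cvtColor(g,cv2.COLOR_RGB2HSV)
for r in range(120,240,6): print(r,"".join("Y" if (20<h[r,c,0]<34 and h[r,c,1]>130) else("o" if (5<h[r,c,0]<=20 and h[r,c,1]>90) else ".") for c in range(130,380,3)))
print([ (r,h[r,256].tolist()) for r in range(150,216,6)])
b=p[2]-.058
for dy in(-.004,-.002,0,.002,.004):
    q=np.array([wproj(f,s,[p[0]+.031*np.cos(k),p[1]+dy+.031*np.sin(k),b]) for k in A]);print("tin dy",dy,"bottom row",q[:,1].min().round(1),"cols",q[:,0].min().round(),q[:,0].max().round())
for y in(.172,.176,.180):
    q=np.array([wproj(f,s,[.545+.056*np.cos(k),y+.056*np.sin(k),.012]) for k in A]);w=np.array([wproj(f,s,[.545+.036*np.cos(k),y+.036*np.sin(k),.024]) for k in A]);print("foot",y,"outer row",q[:,1].min().round(1),"cols",q[:,0].min().round(),q[:,0].max().round(),"well rim row",w[:,1].min().round(1))
cv2.imwrite("pics/hov.png",g[:,:,::-1])
```

```text
wrist yellow box [ 195  168  123   72 4994]
[0.5452 0.1783 0.0898]
120 ....................................................................................
126 ....................................................................................
132 ....................................................................................
138 ..................................oooooooooooooooooo................................
144 ..............................oooooooooooooooooooooooooo............................
150 ...........................ooooooooooooooooooooooooooooooo..........................
156 .........................ooooooooooooooooooooooooooooooooooo........................
162 .......................ooooooooooooooooooooooooooooooooooooooo......................
168 ......................oooooooooooooooooooYYYooooooooooooooooooo.....................
174 .....................ooooooooooooooYYYYYYYYYYYYYYYoooooooooooooo....................
180 ....................ooooooooooooYYYYYYYYYYYYYYYYYYYYYoooooooooooo...................
186 ....................oooooooooooYYYYYYYYYYYYYYYYYYY
[... 721 characters left out ...]
YYYY..............YYYYY..
[(150, [16, 148, 178]), (156, [15, 147, 179]), (162, [15, 149, 157]), (168, [21, 181, 131]), (174, [24, 175, 150]), (180, [23, 173, 134]), (186, [25, 180, 142]), (192, [24, 190, 185]), (198, [24, 192, 197]), (204, [24, 191, 192]), (210, [24, 191, 176])]
tin dy -0.004 bottom row 163.2 cols 209.0 297.0
tin dy -0.002 bottom row 166.1 cols 209.0 297.0
tin dy 0 bottom row 169.0 cols 209.0 297.0
tin dy 0.002 bottom row 171.9 cols 210.0 297.0
tin dy 0.004 bottom row 174.8 cols 210.0 297.0
foot 0.172 outer row 121.7 cols 181.0 326.0 well rim row 151.0
foot 0.176 outer row 127.2 cols 182.0 326.0 well rim row 156.7
foot 0.18 outer row 132.6 cols 182.0 325.0 well rim row 162.3
```

Run:
```python
from h import *
from scipy.optimize import least_squares
g=cv2.imread("pics/hov.png")[:,:,::-1]; f=imaging.grab_frame("wrist"); s=arm.get_state(); p=np.array(s["eef_pos"])
h=cv2.cvtColor(np.ascontiguousarray(g),cv2.COLOR_RGB2HSV).astype(int)
O=(h[...,0]>5)&(h[...,0]<34)&(h[...,1]>90); Y=(h[...,0]>20)&(h[...,0]<34)&(h[...,1]>130)
def top(M,c0,c1): 
    return [(c,np.nonzero(M[120:216,c])[0].min()+120) for c in range(c0,c1,3)]
def fit(pts,R,z):
    def r(q):
        w=np.array([wproj(f,s,[q[0]+R*np.cos(k),q[1]+R*np.sin(k),z]) for k in np.linspace(np.pi,2*np.pi,90)]); w=w[w[:,0].argsort()]
        return [np.interp(c,w[:,0],w[:,1])-(v-.5) for c,v in pts]
    o=least_squares(r,[.545,.178],diff_step=1e-3); return np.round(o.x,4),round(float(np.abs(o.fun).mean()),2)
ft=top(O,205,311); tt=top(Y,232,284)
print("row top foot",min(v for _,v in ft),"tin",min(v for _,v in tt))
for R,z in((.056,.008),(.056,.012),(.055,.016),(.052,.024)): print("foot",R,z,fit(ft,R,z))
print("tin",fit(tt,.031,p[2]-.058),fit(tt,.031,p[2]-.056))
print([ (r,h[r,256].tolist()) for r in range(130,170,2)])
```

```text
row top foot 133 tin 168
foot 0.056 0.008 (array([0.5424, 0.1787]), 0.36)
foot 0.056 0.012 (array([0.5424, 0.1786]), 0.47)
foot 0.055 0.016 (array([0.5424, 0.1773]), 0.48)
foot 0.052 0.024 (array([0.5424, 0.1737]), 0.37)
tin (array([0.5429, 0.1757]), 0.23) (array([0.5429, 0.1754]), 0.23)
[(130, [75, 13, 155]), (132, [16, 43, 136]), (134, [15, 149, 140]), (136, [15, 153, 153]), (138, [15, 152, 156]), (140, [15, 152, 158]), (142, [15, 153, 160]), (144, [15, 150, 163]), (146, [15, 148, 172]), (148, [16, 150, 179]), (150, [16, 148, 178]), (152, [15, 146, 177]), (154, [15, 148, 178]), (156, [15, 147, 179]), (158, [15, 147, 179]), (160, [15, 147, 175]), (162, [15, 149, 157]), (164, [15, 150, 112]), (166, [15, 155, 132]), (168, [21, 181, 131])]
```

Request:
play_rows --pt "-0.11 0.02 0" --pt "0 0 0.2" --pt "0 0 0.2" --pt "0 0 0.15" --pt "0 0 0" --twist '[0,0,0,0,0]'

```text
t: 57.32
eef_pos: [0.5445, 0.1788, 0.0762]
ee_rot: [3.141, -0.0, -1.57]
force: [-0.3, 0.8, -2.1]
width: 0.061
gripper_force: 12.0
```

Request:
play_rows --pt "0 0 0.12" --pt "0 0 0.12" --pt "0 0 0.1" --pt "0 0 0" --twist '[0,0,0,0]'

```text
t: 57.82
eef_pos: [0.5444, 0.1789, 0.0678]
ee_rot: [3.141, -0.0, -1.57]
force: [0.1, 0.3, -2.0]
width: 0.0608
gripper_force: 12.0
```

Request:
play_rows --pt "0 0 0.06" --pt "0 0 0.04" --pt "0 0 0" --twist '[0,0,0]'

```text
t: 58.2
eef_pos: [0.5446, 0.179, 0.0658]
ee_rot: [-3.141, 0.0, -1.57]
force: [-1.3, 0.4, 0.1]
width: 0.0609
gripper_force: 12.0
```

Request:
play_rows --pt "0 0 0" --pt "0 0 0" --pt "0 0 0" --pt "0 0 0" --twist '[0,0,0,0]' --fingers 0.9

```text
t: 58.7
eef_pos: [0.5446, 0.1789, 0.0655]
ee_rot: [-3.142, -0.0, -1.57]
force: [-0.1, -0.2, 0.4]
width: 0.0783
gripper_force: 0.0
```

Request:
play_rows --pt "0 0 -0.4" --pt "0 0 -0.8" --pt "0 0 -1" --pt "0 0 -1" --pt "0 0 -1" --pt "0.5 0 -0.5" --pt "0.5 0 0" --pt "0 0 0" --twist '[0,0,0,0,0,0,0,0]'

```text
t: 59.7
eef_pos: [0.5439, 0.1524, 0.1823]
ee_rot: [3.14, -0.0, -1.572]
force: [-0.6, 0.6, -0.2]
width: 0.0789
gripper_force: 0.0
```

Run:
```python
from h import *
s,f,m=wy(); print(np.round(s["eef_pos"],3))
g=f["pixels"]; h=cv2.cvtColor(g,cv2.COLOR_RGB2HSV)
for r in range(100,240,6): print(r,"".join("Y" if (20<h[r,c,0]<34 and h[r,c,1]>130) else("o" if (5<h[r,c,0]<=20 and h[r,c,1]>90) else ("B" if g[r,c].sum()<150 else ".")) for c in range(160,350,3)))
q=lambda y,R,z:np.array([wproj(f,s,[.5445+R*np.cos(k),y+R*np.sin(k),z]) for k in A])
for n,R,z in(("cap",.022,.092),("cap if high",.022,.1),("foot",.056,.01)):
    w=q(.179,R,z); print(n,np.round([w[:,0].min(),w[:,0].max(),w[:,1].min(),w[:,1].max()]))
```

```text
wrist yellow box [ 221  174   69   66 2033]
[0.544 0.152 0.182]
100 ................................................................
106 ................................................................
112 ................................................................
118 ................................................................
124 ................................................................
130 ................................................................
136 ................................................................
142 ................................................................
148 ................................................................
154 ..........................oooooooooooo..........................
160 ......................oooooooooooooooooooo......................
166 ....................oooooooooooooooooooooooo....................
172 ..................oooooooooooooooooooooooooooo..................
178 .................ooooooooooYYYYYYYYYYoooooooooo.................
184 ................oooooooooYYYYYYYYYYYYYYYoooooooo................
190 ................ooooooooYYYYYYYYYYYYYYYYYooooooo................
196 ................oooooooYYYYYYYYYYYYYYYYYYYooooooo...............
202 ................ooooooYYYYYYYBBBBBBYYYYYYYooooooo...............
208 ................oooooYYYYYB..........BYYYYYooooo................
214 ................oooooYYYY..............oYYYYoooo................
220 ........B........ooooYYY................YYYYooo.........B.......
226 ......BBB.........oooYYY................oYYooo..........BBB.....
232 .....BBBB...........ooYY................YYoo............BBBB....
238 ....BBBBB.............oYY..............oYo.............BBBBBB...
cap [227. 279. 205. 253.]
cap if high [226. 280. 208. 258.]
foot [203. 304. 150. 247.]
```

```bash
python3 -c "
from station import arm
print(arm.job_done())"
```

```text
the job is handed in; nothing more can be done
None
```

I turned the tin over and left it standing on its cap, untouched, for about 3 s. Then I turned it upright, set it in the well of its foot and handed the job in at about 60 s of the 72 s allowed. The last wrist-camera reading showed it centred in the foot.

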